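# Set the dosing unit's volume sleeve and switch on a channel

### The job

Get the dosing unit ready for its next run: turn its scale sleeve to 40 at the index line, and switch on channel 3 by pressing the raised far end of its rocker down with the stylus, without touching the switches with the gripper itself. Leave the other three channels as they are, stand the stylus fully back in its block, and do not knock the timer or the small bottle about.

Things in the scene. Friction and masses are not known exactly. Their poses are not given: they have to be found in the camera images.
- unit: Dosing unit, a grey box 130 (x) x 220 (y) x 55 mm high with an aluminium top, fixed to the bench. Origin at the centre of its underside, z up; its front is its own -x side (towards the robot at yaw 0). The scale sleeve stands on the left half of its top (+y), the rocker bank on the right half. The scale is read at a black index arrow on the top, in front (-x) of the sleeve's flange.
- sleeve (a joint): Angle of the scale sleeve, rad. Scale 0, 10 .. 90 with a click stop every 20 degrees (0.349 rad): value = 10 x angle / 0.349, 40 is 1.396 rad. Grows as the sleeve turns clockwise seen from above. It clicks into the nearest stop when let go; a click takes about 0.1 N m. Starts between about 60 and 80; end stops just beyond 0 and 90.
- sleeve_grip (a point): Point on the sleeve's axis, 85 mm above the bench, about the middle of its grip: a black ribbed cylinder 44 mm in diameter, from 62 to 107 mm above the bench, on a white flange 108 mm in diameter (top at 62 mm) that carries the numbers, rising anticlockwise, and turns with it. This point does not turn with the sleeve; its axes are the unit's.
- rocker_bank: Black bezel 52 (x) x 90 (y) x 6 mm on the right half of the unit's top with four white see-saw rockers, channels 1 to 4 from left (+y) to right, 20 mm apart, numbers in front of them. Origin at the centre of the bezel's underside, 55 mm above the bench; axes are the unit's. Each rocker is 32 mm long (x), 13 mm wide, and tips about a y axis 7 mm above this origin.
- rocker1 (a joint): Rocker of channel 1 (y = +30 mm in the bank), angle in rad: 0 = off (near end down, far (+x) end raised about 7 mm), 0.44 = on (far end down). It snaps over to whichever side is nearer; about 2 N on the raised end tips it. Off at the start.
- rocker2 (a joint): Rocker of channel 2 (y = +10 mm), likewise. On at the start.
- rocker3 (a joint): Rocker of channel 3 (y = -10 mm), likewise; the one to switch on. Off at the start.
- rocker4 (a joint): Rocker of channel 4 (y = -30 mm), likewise. Off at the start.
- rocker3_far (a point): Point over the far half of rocker 3, 12 mm beyond its tipping axis, 64 mm above the bench: the level of that half's surface once it is pressed fully down. While raised, the surface is there about 5 mm higher. Fixed to the unit.
- stylus: Stylus 140 mm long, 40 to 85 g: black round barrel, diameter 18, length 80 mm, above a steel shaft, diameter 8, length 60 mm, with a blunt tip. Origin at the tip, z along it towards the barrel's end. Starts upright in its block, the barrel's shoulder resting on the block's top, so the tip is 5 mm and the barrel's end 145 mm above the bench.
- stylus_block: Grey block 60 x 60 x 65 mm high, fixed to the bench, with a square hole 13 mm wide straight down through its centre for the stylus's shaft. Origin at the centre of its underside, z up.
- timer: White bench timer 62 x 66 x 19 mm, loose; origin at the centre of its underside. A bystander.
- bottle_100: Small glass bottle with a screw cap, 56 mm in diameter, 105 mm high, loose; origin at the centre of its underside. A bystander.
Things that resemble listed ones, but are neither listed nor needed, are in the scene too. Leave any purple look-alike of the stylus alone.

How it is judged:
At the end, for the whole second after the job is handed in: The sleeve stands at 40 (1.396 rad within 0.09), rocker 3 is on (above 0.36 rad), rockers 1 and 4 are off (below 0.08) and rocker 2 on (above 0.36); the stylus stands at rest in its block, upright within 0.1 rad, its tip within 8 mm of the hole's axis and less than 10 mm above the block's underside (value of joint sleeve between 1.306 and 1.486 rad and value of joint each of rocker3, rocker2 above 0.36 rad and value of joint each of rocker1, rocker4 below 0.08 rad and horizontal distance between stylus and stylus_block below 0.008 m and z of stylus in the frame of stylus_block below 0.01 m and angle between stylus's own z axis and vertical below 0.1 rad and linear speed of stylus below 0.02 m/s); the robot touches nothing.
It fails at once if the gripper's fingers or the arm touch the rocker bank (contact force between any of the fingers, the arm and rocker_bank above 0.5 N).
It fails at once if the timer or the small bottle is shifted by more than 50 mm or tipped over (distance of any of timer, bottle_100 from where it was at the start of the episode above 0.05 m or angle between bottle_100's own z axis and vertical above 0.5 rad).
It also fails if it takes over 51 s, if anything falls off the work surface, if the arm or the gripper's body presses on something with over 40 N, if the wrist force passes 120 N, or if a joint passes its speed limit or range.

### The arm

A 6-joint arm with a two-finger parallel gripper is mounted at the origin on a cart in front of the work surface, level with it; the furniture and walls round the work are solid. World frame = base frame: x ahead of the robot, y to its left, z up, the work surface at z = 0. Lengths are in m, angles in rad, forces in N, time in s.
With the tool pointing down it reaches from about 0.375 to 0.9 m from the base axis. Payload 3.1 kg.
Tool frame: the origin (TCP) lies midway between the tips of the shut fingers; the grasp point (between the pads) lies 19 mm behind it; z points along the fingers, x is the direction in which the jaws open and shut, and the axes are right-handed (so a half turn about z gives the same grasp; the last joint's range is limited). The gripper opens to 87 mm and grips with 3 to 60 N. Pads are 19 mm wide; open, the fingers measure 117 mm over their backs; the gripper's body (75 mm by 190 mm) begins 51 mm behind the grasp point.
Start: joints at [-1.325, 0.527, 1.433, -0, 1.181, -0.178], TCP at [0.258, -0.569, 0.223] pointing down, gripper open.
Joint ranges: [-3.08, 3.08], [-0.75, 2.2], [0.22, 2.44], [-1.43, 4.57], [0, 2.65], [-2.85, 2.85]. Speed limits (rad/s): [2.79, 2.79, 3.14, 3.14, 3.14, 3.14].

### API

Orientations are given as a unit quaternion [x, y, z, w].
In Python, from rig import * gives the robot as it stands.
- The arm moves only by the tool drive_tool, never from a script. Its argument "plan" is a list of rows, each an object with "offset": the shift along the tool's x, y, z in cm, a list of three; "delta_rot": the turn, a rotation vector about the tool's x, y, z in degrees, a list of three; "jaw": the finger opening in cm, from 0 to 8.7. In form: [{"offset": [dx, dy, dz], "delta_rot": [wx, wy, wz], "jaw": jaw}, ...]. A call has exactly 8 rows; each row is the pose to reach, as a shift and turn from the pose commanded when the call began, along the tool's axes at that moment; what a row does not reach only later rows make up. A row lasts 1/12 s, in which the tool goes at most 41.7 mm and 7.16 degrees, less where a joint would pass 70% of its speed; a pose out of reach is approached as far as the arm can. A call with a gripper value outside its range is refused whole. The fingers move at their own pace and stop on an object; "squeeze" is the grip in N (left out, the last holds). Time passes only in rows, so rows that repeat a pose let the fingers close, or fill a call up. It gives the time, the measured TCP pose, the force and the opening at its end, in the units of the state.
- get_obs(): the state, without advancing time (a new reading comes with each control period).
- camera(name): name is "side" or "top"; returns the picture (400x640x3 uint8, red, green, blue); there is no depth.
- calibration(name): a dict with "K" (3x3 intrinsics, pixels), "pose" (4x4, takes a point from camera to world coordinates). Camera axes: x right, y down, z forward; pixel columns grow to the right and rows downward; lengths in m; the calibration is good to about 2 mm. A picture is of the moment at which its call begins. calibration takes no time and is no camera call.
- hand_in(): hands the job in, once; it reports no verdict.
The state is a dict: "time": time; "q": joint angles; "joint_velocities": joint speeds; "joint_torque": joint torques, N m; "position": TCP position; "tool_rot": TCP orientation; "ft_force": force on the tool from outside, world axes, zero at the start; "moment": the same for the moment, N m; "grip_width": finger opening in m.
Only numpy, scipy, OpenCV 4.12 (cv2) and the standard library are available. Lean on these libraries where they do the work, as an engineer would, in place of code of your own. Each camera call takes 0.05 s, during which the arm holds its last target.

## Working session

There is one attempt and no reset: what is moved stays moved. The work goes in short steps, Python scripts to look and compute and a tool call to move; the robot and the scene stay as the last step left them, time stands still between calls to the robot, and variables do not carry over. Pictures are saved under pics/ and viewed, and the job is handed in when it is done.

Besides the shell and the picture viewer there is one more tool, called as name([rows], argument=value, ...), one row to a line, values as JSON. drive_tool: Moves the arm, as the interface text tells. Its arguments: {"type":"object","properties":{"plan":{"type":"array","items":{"type":"object","properties":{"offset":{"type":"array","items":{"type":"number"}},"delta_rot":{"type":"array","items":{"type":"number"}},"jaw":{"type":"number"}}}},"squeeze":{"type":"number"}},"required":["plan"]}

```bash
mkdir -p pics; ls; python3 - <<'E'
from rig import *
import cv2
for n in ("side","top"):
    im=camera(n); cv2.imwrite(f"pics/{n}0.png",im[:,:,::-1])
    c=calibration(n); print(n,c["K"].round(1).tolist(),c["pose"].round(4).tolist())
o=get_obs()
for k in o: print(k,o[k])
E
```

```text
pics
side [[432.0, 0.0, 311.1], [0.0, 432.0, 197.9], [0.0, 0.0, 1.0]] [[-0.9977, -0.0258, 0.0635, 0.3684], [-0.0678, 0.5089, -0.8582, 0.9301], [-0.0102, -0.8605, -0.5094, 0.6443], [0.0, 0.0, 0.0, 1.0]]
top [[369.6, 0.0, 319.7], [0.0, 369.6, 200.5], [0.0, 0.0, 1.0]] [[0.0085, -0.9969, 0.0778, 0.3845], [-0.9998, -0.0096, -0.0145, 0.0167], [0.0152, -0.0777, -0.9969, 1.1153], [0.0, 0.0, 0.0, 1.0]]
time 0.1
q [-1.32450330e+00  5.28387245e-01  1.43376956e+00 -3.81530932e-05
  1.18137663e+00 -1.78484823e-01]
joint_velocities [ 0.00023758 -0.00287616 -0.00196392 -0.0002298   0.00118796 -0.00080342]
joint_torque [-6.93861966e-04 -4.40987921e+01 -1.77150196e+01  6.35771616e-02
  5.34599461e-02 -4.78286859e-05]
position [ 0.25743783 -0.56880184  0.22166231]
tool_rot [ 8.40276824e-01 -5.42156728e-01 -7.21079076e-04 -6.49625914e-04]
ft_force [ 0.21287804  1.15023253 -0.19277392]
moment [-0.00281895 -0.05678343 -0.01324031]
grip_width 0.08718004877505202
```

View pics/side0.png

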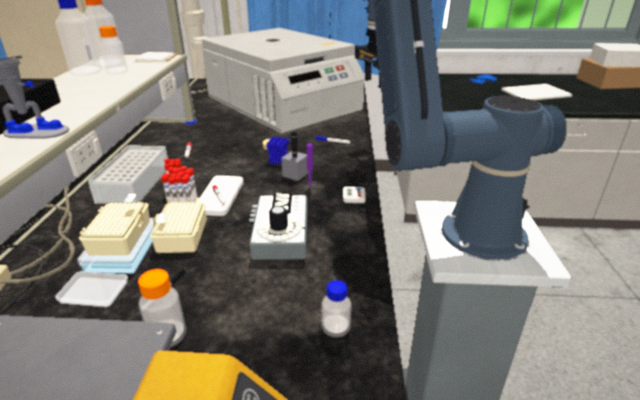

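View pics/top0.png

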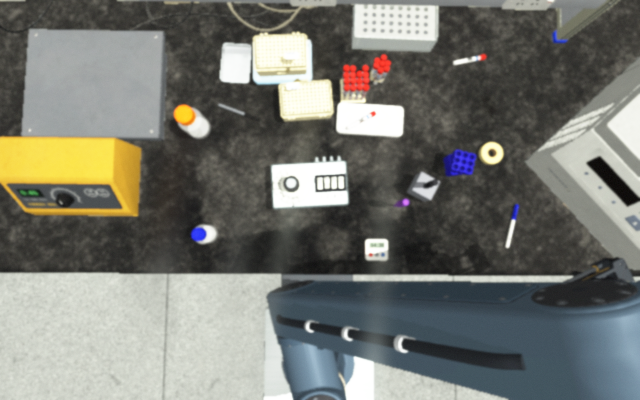

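The top view shows the unit at about (310,184), the block with the black stylus at (424,186), the purple look-alike at (404,203), the timer at (376,249) and the blue-capped bottle at (203,234). In the side view the block is at (293,165) with the black barrel at (294,143), the purple one at (310,163), and the sleeve at (278,218). I'll enlarge these to confirm.

```bash
python3 - <<'E'
import cv2, numpy as np
t=cv2.imread("pics/top0.png"); s=cv2.imread("pics/side0.png")
a=cv2.resize(t[145:265,260:460],None,fx=4,fy=4,interpolation=cv2.INTER_CUBIC)
b=cv2.resize(s[120:270,240:380],None,fx=4,fy=4,interpolation=cv2.INTER_CUBIC)
cv2.imwrite("pics/tcrop.png",a); cv2.imwrite("pics/scrop.png",b)
E
```

```text
(no output)
```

View pics/tcrop.png

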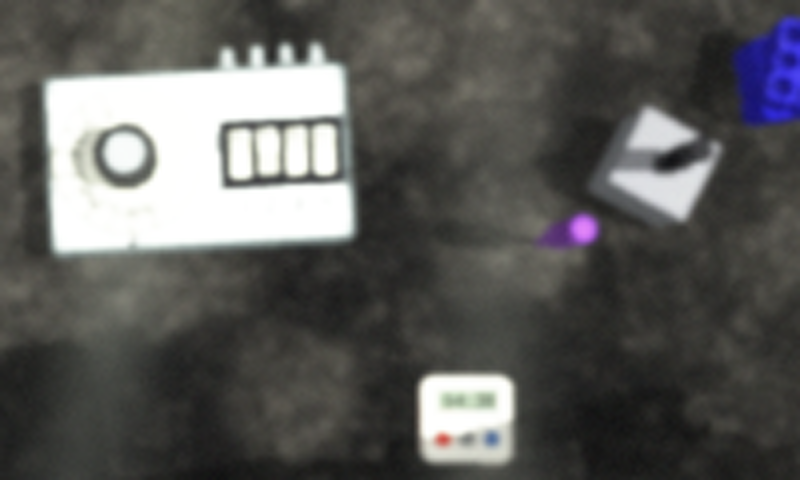

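View pics/scrop.png

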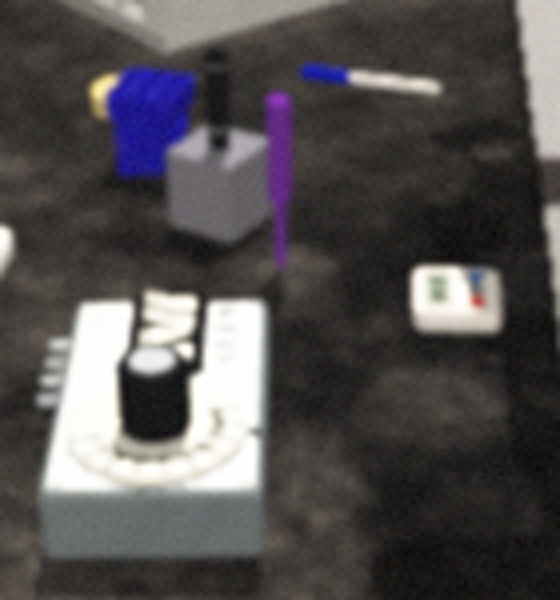

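Confirmed: the wanted stylus is the black barrel in the grey block, and the purple one stands free to its left front. Now I'll measure the positions.

```bash
cat > h.py <<'E'
import cv2, numpy as np
from rig import *
def ray(n,uv,z):
    c=calibration(n);K=np.array(c["K"]);T=np.array(c["pose"])
    d=T[:3,:3]@np.linalg.solve(K,[uv[0],uv[1],1.]);p=T[:3,3]
    return p+d*(z-p[2])/d[2]
def proj(n,P):
    c=calibration(n);K=np.array(c["K"]);T=np.array(c["pose"])
    q=K@(T[:3,:3].T@(np.array(P)-T[:3,3]));return q[:2]/q[2]
E
python3 - <<'E'
from h import *
t=cv2.imread("pics/top0.png"); s=cv2.imread("pics/side0.png")
g=cv2.cvtColor(t,cv2.COLOR_BGR2GRAY)
# unit top
m=np.zeros_like(g); m[150:220,265:352]=1
w=((g>150)*m).astype(np.uint8)
cs,_=cv2.findContours(w,cv2.RETR_EXTERNAL,cv2.CHAIN_APPROX_NONE)
c=max(cs,key=cv2.contourArea)
# opening to remove the connectors
w2=np.zeros_like(w);cv2.drawContours(w2,[c],-1,1,-1);w2=cv2.morphologyEx(w2,cv2.MORPH_OPEN,np.ones((9,9)))
c=max(cv2.findContours(w2,cv2.RETR_EXTERNAL,cv2.CHAIN_APPROX_NONE)[0],key=cv2.contourArea)
P=np.array([ray("top",p[0],.055)[:2] for p in c],dtype=np.float32)
r=cv2.minAreaRect(P);print("unit top rect",r,cv2.boxPoints(r).round(4).tolist())
# block
hsv=cv2.cvtColor(t,cv2.COLOR_BGR2HSV)
m=np.zeros_like(g); m[168:204,405:442]=1
for th in (130,150):
    w=((g>th)*m).astype(np.uint8)
    c=max(cv2.findContours(w,cv2.RETR_EXTERNAL,cv2.CHAIN_APPROX_NONE)[0],key=cv2.contourArea)
    c=cv2.convexHull(c)
    P=np.array([ray("top",p[0],.065)[:2] for p in c],dtype=np.float32)
    r=cv2.minAreaRect(P);print("block",th,r)
# bright purple
w=((hsv[:,:,0]>125)&(hsv[:,:,0]<165)&(hsv[:,:,1]>80)).astype(np.uint8)
n,l,st,ce=cv2.connectedComponentsWithStats(w)
print([(st[i].tolist(),ce[i].round(1).tolist()) for i in range(1,n) if st[i][4]>8])
for n_,uv,z in (("top",(376.5,250),.019),("top",(200,234),.105),("top",(405.5,202.5),.14),("side",(337,288),.105)): print(n_,uv,ray(n_,uv,z).round(3))
E
```

```text
unit top rect ((0.5142103433609009, 0.03235401213169098), (0.12865939736366272, 0.21645587682724), 3.7737679481506348) [[0.44290000200271606, 0.13609999418258667], [0.4571000039577484, -0.07989999651908875], [0.5855000019073486, -0.0714000016450882], [0.5713000297546387, 0.1446000039577484]]
block 130 ((0.4945492744445801, -0.30671972036361694), (0.045501772314310074, 0.0824255719780922), 14.03783130645752)
block 150 ((0.49191412329673767, -0.3022368848323822), (0.03871240094304085, 0.07061438262462616), 6.02352237701416)
[([395, 198, 15, 9, 98], [402.8, 202.5])]
top (376.5, 250) [ 0.325 -0.168  0.019]
top (200, 234) [0.369 0.326 0.105]
top (405.5, 202.5) [ 0.457 -0.225  0.14 ]
side (337, 288) [0.367 0.339 0.105]
```

```bash
python3 - <<'E'
from h import *
C=np.array([(648,105),(722,150),(686,222),(610,180)])/4+[260,145]
P=np.array([ray("top",p,.065) for p in C]);print(P.round(4),P.mean(0).round(4),np.linalg.norm(np.roll(P,1,0)-P,axis=1).round(4))
C=np.array([(168,155),(215,125),(271,146),(225,181)])/4+[240,120]
P=np.array([ray("side",p,.065) for p in C]);print(P.round(4),P.mean(0).round(4),np.linalg.norm(np.roll(P,1,0)-P,axis=1).round(4))
print("barrel base side",ray("side",(294.75,156.7),.065),"end",ray("side",(240+217/4,120+57/4),.145))
print("end top",ray("top",(260+708/4,145+148/4),.145), "base", ray("top",(260+668/4,145+163/4),.065))
t=cv2.imread("pics/top0.png"); s=cv2.imread("pics/side0.png")
a=cv2.resize(t[160:212,395:450],None,fx=10,fy=10,interpolation=cv2.INTER_CUBIC)
b=cv2.resize(s[125:190,270:325],None,fx=9,fy=9,interpolation=cv2.INTER_CUBIC)
cv2.imwrite("pics/tb.png",a); cv2.imwrite("pics/sb.png",b)
# sleeve rectified from both
U=np.array([.5142,.0324]);y=np.radians(3.77);R=np.array([[np.cos(y),-np.sin(y)],[np.sin(y),np.cos(y)]])
print("unit x,y axes",R.tolist())
# sleeve cap top centre
for n,uv,z in(("top",(260+126/4,145+155/4),.107),("side",(240+153/4,120+362/4),.107)):
    p=ray(n,uv,z); print(n,p, R.T@(p[:2]-U))
for n in("top","side"):
    im=t if n=="top" else s
    xs=np.linspace(.07,-.07,560)
    # rows: unit x from +.07 top to -.07 ; cols: y from +.12 to -.1
    X,Y=np.meshgrid(np.linspace(.065,-.065,520),np.linspace(.115,-.085,800),indexing='ij')
    W=np.einsum('ij,jab->iab',R,np.stack([X,Y]))+U[:,None,None]
    c=calibration(n);K=np.array(c["K"]);T=np.array(c["pose"])
    p=np.stack([W[0],W[1],np.full_like(W[0],.062)],-1)-T[:3,3]
    q=p@T[:3,:3]@K.T; q=(q[...,:2]/q[...,2:]).astype(np.float32)
    o=cv2.remap(im,q[...,0],q[...,1],cv2.INTER_CUBIC)
    o=cv2.convertScaleAbs(o,alpha=2.2,beta=-300) if n=="top" else cv2.convertScaleAbs(o,alpha=1.6,beta=-130)
    cv2.imwrite(f"pics/rect_{n}.png",o)
E
```

```text
[[ 0.5537 -0.2926  0.065 ]
 [ 0.5217 -0.3456  0.065 ]
 [ 0.4695 -0.3188  0.065 ]
 [ 0.4992 -0.2645  0.065 ]] [ 0.511  -0.3054  0.065 ] [0.0614 0.062  0.0587 0.0619]
[[ 0.5473 -0.2796  0.065 ]
 [ 0.5164 -0.3371  0.065 ]
 [ 0.4684 -0.2997  0.065 ]
 [ 0.4985 -0.2364  0.065 ]] [ 0.5077 -0.2882  0.065 ] [0.0652 0.0652 0.0609 0.0701]
barrel base side [ 0.50910176 -0.29631082  0.065     ] end [ 0.50711684 -0.28504768  0.145     ]
end top [ 0.51245594 -0.30868672  0.145     ] base [ 0.51185931 -0.30647522  0.065     ]
unit x,y axes [[0.9978360324471022, -0.0657514437121014], [0.0657514437121014, 0.9978360324471022]]
top [0.50845857 0.07974595 0.107     ] [-0.00261594  0.047621  ]
side [0.50791396 0.08650781 0.107     ] [-0.00271477  0.05440404]
```

View pics/tb.png

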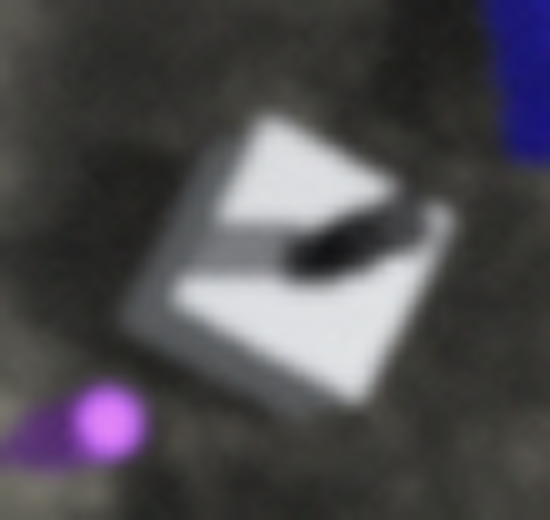

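View pics/sb.png

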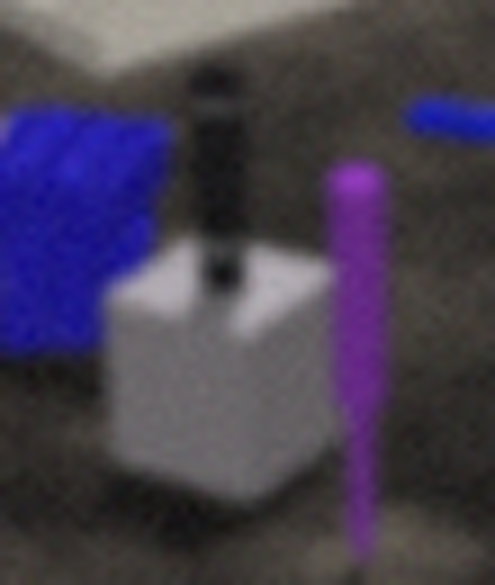

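View pics/rect_top.png

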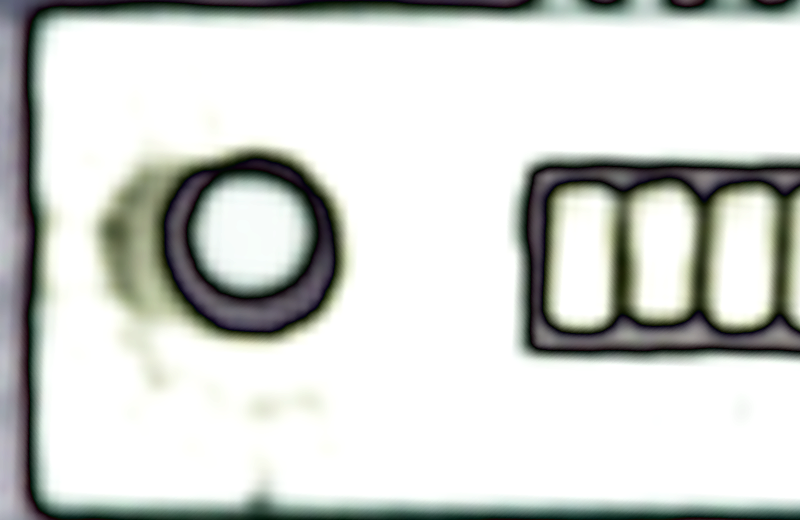

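View pics/rect_side.png

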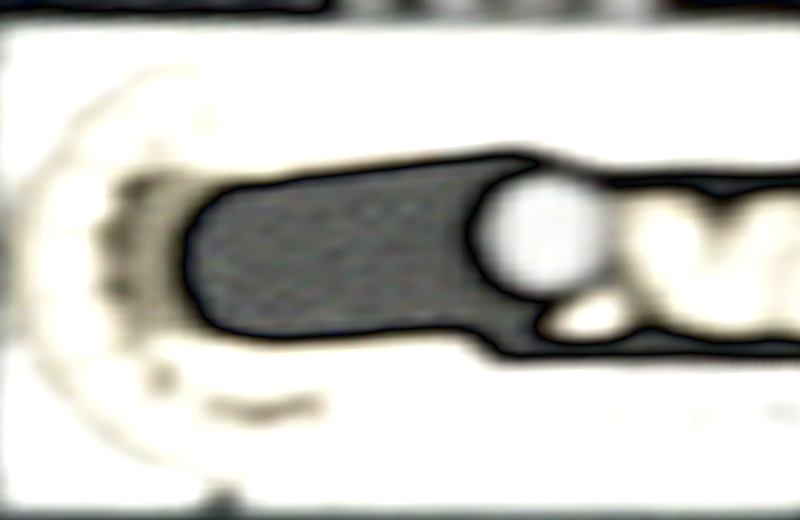

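```bash
cat > polar.py <<'E'
from h import *
import sys
def polar(im,n,c,z,yaw,r0=.018,r1=.058):
    # cols: angle anticlockwise from the front(-x) -180..180 ; rows radius
    A,Rr=np.meshgrid(np.radians(np.linspace(-180,180,720)),np.linspace(r1,r0,160))
    th=np.pi+yaw+A
    p=np.stack([c[0]+Rr*np.cos(th),c[1]+Rr*np.sin(th),np.full_like(A,z)],-1)
    k=calibration(n);K=np.array(k["K"]);T=np.array(k["pose"])
    q=(p-T[:3,3])@T[:3,:3]@K.T;q=(q[...,:2]/q[...,2:]).astype(np.float32)
    return cv2.remap(im,q[...,0],q[...,1],cv2.INTER_CUBIC)
E
python3 - <<'E'
from polar import *
t=cv2.imread("pics/top0.png"); s=cv2.imread("pics/side0.png")
y=np.radians(3.77);R=np.array([[np.cos(y),-np.sin(y)],[np.sin(y),np.cos(y)]]);U=np.array([.5142,.0324])
for n,im,c in (("top",t,U+R@[-.0015,.0495]),("side",s,U+R@[-.0015,.0545])):
    print(n,c)
    o=polar(im,n,c,.062,y)
    g=o.min(2).astype(float)
    lo,hi=np.percentile(g,20),g.max(); g=np.clip((g-lo)/(hi-lo),0,1)**2*255
    cv2.imwrite(f"pics/pol_{n}.png",np.vstack([g.astype(np.uint8),o[:,:,0]]))
# proj checks
print(proj("side",[.5125,-.3087,.145]),proj("side",[.512,-.306,.065]))
C=[[-.065,-.11],[-.065,.11],[.065,.11],[.065,-.11]]
for c in C:
    w=U+R@c; print(proj("side",[*w,.055]),proj("top",[*w,.055]))
E
```

```text
top [0.50944855 0.08169426]
side [0.50911979 0.08668344]
[293.2855213  131.27501232] [294.14463699 155.37219974]
[306.17331453 194.16373955] [348.45150424 204.44832578]
[305.0277175  242.62232085] [271.97112033 208.75841706]
[248.05953641 243.02140984] [269.84171071 163.96837657]
[258.38271469 194.53556634] [345.62050967 159.87806448]
```

View pics/pol_top.png

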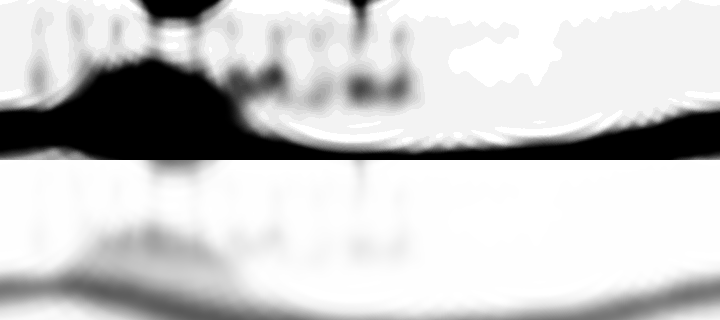

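View pics/pol_side.png

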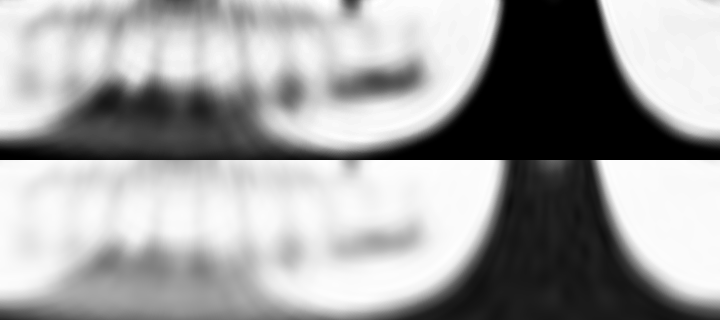

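The polar view of the flange shows marks from -160° (the 0) to +20° (the 90) and nothing beyond, with one at the index, so the sleeve reads 80. It therefore needs about 80° anticlockwise, which is a tool-z turn of -80°. Stylus first.

```bash
cat > go.py <<'E'
from h import *
from scipy.spatial.transform import Rotation as Rn
import sys
o=get_obs();R=Rn.from_quat(o["tool_rot"]).as_matrix()
p=np.array(o["position"])
np.set_printoptions(suppress=True,precision=3)
print("t",o["time"],"pos",p,"x",R[:,0],"y",R[:,1],"z",R[:,2],"grip",o["grip_width"],"F",np.array(o["ft_force"]),"q",np.array(o["q"]))
for a in sys.argv[1:]:
    g=np.array(eval(a)); d=R.T@(g-p)*100; print(a,"offset cm",d.round(2),np.linalg.norm(d).round(1))
E
python3 go.py "[.511,-.305,.215]" "[.511,-.305,.096]"; python3 -c "
from h import *
print(ray('top',(460,163),.05),ray('top',(530,160),.2))"
```

```text
t 0.1 pos [ 0.257 -0.569  0.222] x [ 0.412 -0.911 -0.002] y [-0.911 -0.412 -0.   ] z [-0.001  0.002 -1.   ] grip 0.08718004877505202 F [ 0.213  1.15  -0.193] q [-1.325  0.528  1.434 -0.     1.181 -0.178]
[.511,-.305,.215] offset cm [-13.58 -33.97   0.7 ] 36.6
[.511,-.305,.096] offset cm [-13.56 -33.97  12.6 ] 38.7
[ 0.58178977 -0.40922167  0.05      ] [ 0.56366964 -0.52739842  0.2       ]
```

drive_tool([
  {"offset":[-1.2,-3,0.1],"delta_rot":[0,0,0],"jaw":5},
  {"offset":[-2.6,-6.6,0.2],"delta_rot":[0,0,0],"jaw":5},
  {"offset":[-4.1,-10.2,0.3],"delta_rot":[0,0,0],"jaw":5},
  {"offset":[-5.6,-14,0.4],"delta_rot":[0,0,0],"jaw":5},
  {"offset":[-7.1,-17.8,0.5],"delta_rot":[0,0,0],"jaw":5},
  {"offset":[-8.6,-21.6,0.6],"delta_rot":[0,0,0],"jaw":5},
  {"offset":[-10.1,-25.3,0.7],"delta_rot":[0,0,0],"jaw":5},
  {"offset":[-11.5,-28.8,0.7],"delta_rot":[0,0,0],"jaw":5},
], squeeze=30)

```text
time: 0.77
position: [0.4735, -0.3437, 0.215]
tool_rot: [0.84, -0.542, -0.001, -0.0]
ft_force: [0.3, -1.2, 0.1]
grip_width: 0.0513
```

```bash
python3 go.py "[.511,-.305,.215]" "[.511,-.305,.097]"
```

```text
t 0.7667 pos [ 0.473 -0.344  0.215] x [ 0.412 -0.911 -0.002] y [-0.911 -0.412  0.   ] z [-0.001  0.001 -1.   ] grip 0.051251415998159085 F [ 0.307 -1.183  0.128] q [-0.819  0.483  1.542  0.     1.118  0.327]
[.511,-.305,.215] offset cm [-1.98 -5.01 -0.  ] 5.4
[.511,-.305,.097] offset cm [-1.96 -5.01 11.8 ] 13.0
```

drive_tool([
  {"offset":[-1.1,-2.7,0],"delta_rot":[0,0,0],"jaw":5},
  {"offset":[-1.8,-4.5,0.8],"delta_rot":[0,0,0],"jaw":5},
  {"offset":[-2.1,-5.1,2.5],"delta_rot":[0,0,0],"jaw":5},
  {"offset":[-2.1,-5.1,4],"delta_rot":[0,0,0],"jaw":5},
  {"offset":[-2.1,-5.1,5],"delta_rot":[0,0,0],"jaw":5},
  {"offset":[-2.1,-5.1,5.3],"delta_rot":[0,0,0],"jaw":5},
  {"offset":[-2.1,-5.1,5.3],"delta_rot":[0,0,0],"jaw":5},
  {"offset":[-2.1,-5.1,5.3],"delta_rot":[0,0,0],"jaw":5},
])

```text
time: 1.43
position: [0.5104, -0.3064, 0.1628]
tool_rot: [0.84, -0.542, 0.0, 0.0]
ft_force: [0.4, -0.2, -0.5]
grip_width: 0.05
```

```bash
python3 go.py "[.511,-.305,.097]"; python3 - <<'E'
from h import *
im=camera("side")[:,:,::-1]; a=cv2.resize(im[70:200,220:380],None,fx=5,fy=4.6,interpolation=cv2.INTER_CUBIC)
im=camera("top")[:,:,::-1]; b=cv2.resize(im[130:250,360:520],None,fx=5,fy=5,interpolation=cv2.INTER_CUBIC)
cv2.imwrite("pics/s1.png",a);cv2.imwrite("pics/t1.png",b)
print(proj("side",[.511,-.305,.16]))
E
```

```text
t 1.4333 pos [ 0.51  -0.306  0.163] x [ 0.411 -0.911  0.   ] y [-0.911 -0.411 -0.   ] z [ 0. -0. -1.] grip 0.04998565923461025 F [ 0.417 -0.217 -0.485] q [-0.728  0.561  1.567 -0.     1.013  0.419]
[.511,-.305,.097] offset cm [-0.11 -0.11  6.58] 6.6
[293.49657475 127.1159319 ]
```

View pics/s1.png

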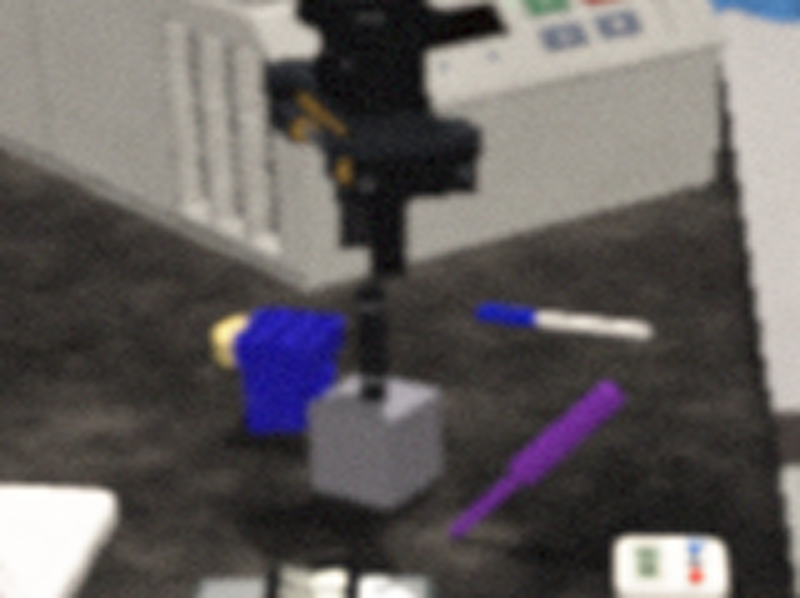

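View pics/t1.png

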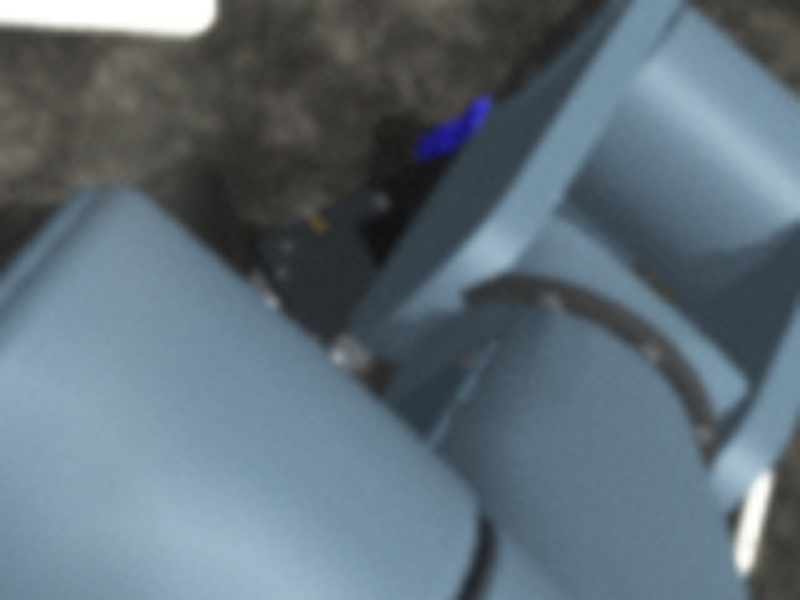

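The gripper is centred over the black stylus: fingers at about x=355 and 390, barrel at 371 in the crop. The free-standing purple look-alike is toppling, although nothing of mine came near it; I'll keep clear. Descending now.

drive_tool([
  {"offset":[-0.1,-0.1,2],"delta_rot":[0,0,0],"jaw":5},
  {"offset":[-0.1,-0.1,4.2],"delta_rot":[0,0,0],"jaw":5},
  {"offset":[-0.1,-0.1,5.8],"delta_rot":[0,0,0],"jaw":5},
  {"offset":[-0.1,-0.1,6.5],"delta_rot":[0,0,0],"jaw":5},
  {"offset":[-0.1,-0.1,6.6],"delta_rot":[0,0,0],"jaw":4},
  {"offset":[-0.1,-0.1,6.6],"delta_rot":[0,0,0],"jaw":1.2},
  {"offset":[-0.1,-0.1,6.6],"delta_rot":[0,0,0],"jaw":1.2},
  {"offset":[-0.1,-0.1,6.6],"delta_rot":[0,0,0],"jaw":1.2},
], squeeze=30)

```text
time: 2.2
position: [0.5117, -0.3052, 0.0979]
tool_rot: [0.84, -0.542, 0.001, 0.0]
ft_force: [0.6, 0.1, 0.4]
grip_width: 0.0309
```

```bash
python3 go.py "[.5314,-.0374,.21]"; python3 - <<'E'
from h import *
im=camera("side")[:,:,::-1]; a=cv2.resize(im[70:200,220:380],None,fx=5,fy=4.6,interpolation=cv2.INTER_CUBIC)
cv2.imwrite("pics/s2.png",a)
E
```

```text
t 2.2 pos [ 0.512 -0.305  0.098] x [ 0.412 -0.911  0.002] y [-0.911 -0.412 -0.001] z [ 0.002 -0.002 -1.   ] grip 0.030855693564820513 F [0.566 0.068 0.375] q [-0.725  0.652  1.614 -0.     0.874  0.421]
[.5314,-.0374,.21] offset cm [-23.56 -12.84 -11.26] 29.1
```

View pics/s2.png

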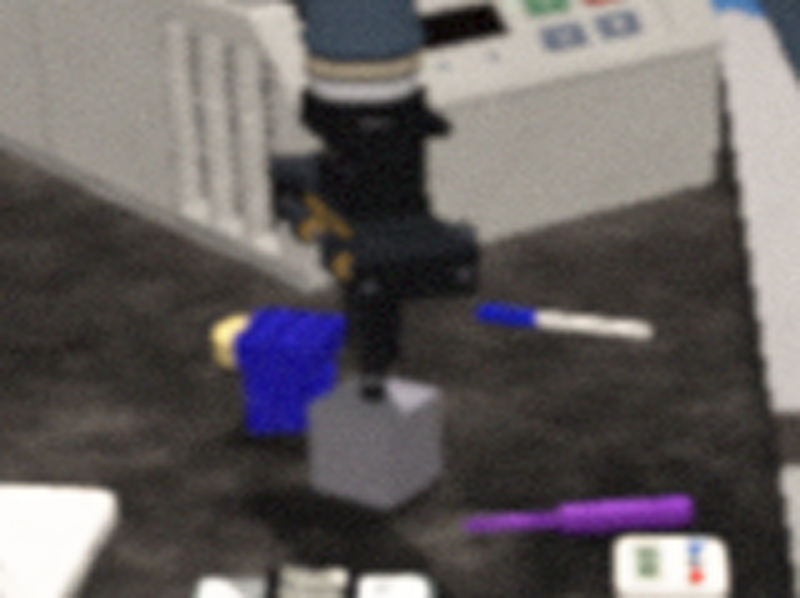

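The fingers straddle the barrel above the block and are still closing (31 mm). The purple look-alike now lies beside the timer.

drive_tool([
  {"offset":[0,0,0],"delta_rot":[0,0,0],"jaw":1.2},
  {"offset":[0,0,0],"delta_rot":[0,0,0],"jaw":1.2},
  {"offset":[0,0,0],"delta_rot":[0,0,0],"jaw":1.2},
  {"offset":[0,0,0],"delta_rot":[0,0,0],"jaw":1.2},
  {"offset":[0,0,0],"delta_rot":[0,0,0],"jaw":1.2},
  {"offset":[0,0,0],"delta_rot":[0,0,0],"jaw":1.2},
  {"offset":[0,0,0],"delta_rot":[0,0,0],"jaw":1.2},
  {"offset":[0,0,0],"delta_rot":[0,0,0],"jaw":1.2},
], squeeze=30)

```text
time: 2.92
position: [0.5113, -0.3048, 0.0972]
tool_rot: [0.84, -0.542, 0.001, 0.0]
ft_force: [-0.7, -0.1, 5.1]
grip_width: 0.0175
```

```bash
python3 go.py
```

```text
t 2.9167 pos [ 0.511 -0.305  0.097] x [ 0.412 -0.911  0.001] y [-0.911 -0.412 -0.001] z [ 0.001 -0.001 -1.   ] grip 0.017546093123688884 F [-0.695 -0.14   5.123] q [-0.725  0.652  1.614  0.     0.873  0.421]
```

Gripped: 17.5 mm on the 18 mm barrel. Lifting.

drive_tool([
  {"offset":[0,0,-1.5],"delta_rot":[0,0,0],"jaw":1.2},
  {"offset":[0,0,-4],"delta_rot":[0,0,0],"jaw":1.2},
  {"offset":[0,0,-7],"delta_rot":[0,0,0],"jaw":1.2},
  {"offset":[0,0,-9.5],"delta_rot":[0,0,0],"jaw":1.2},
  {"offset":[0,0,-11],"delta_rot":[0,0,0],"jaw":1.2},
  {"offset":[0,0,-11.3],"delta_rot":[0,0,0],"jaw":1.2},
  {"offset":[0,0,-11.3],"delta_rot":[0,0,0],"jaw":1.2},
  {"offset":[0,0,-11.3],"delta_rot":[0,0,0],"jaw":1.2},
])

```text
time: 3.58
position: [0.5102, -0.3038, 0.2083]
tool_rot: [0.84, -0.542, -0.001, -0.0]
ft_force: [0.5, 0.7, -0.6]
grip_width: 0.017
```

```bash
python3 go.py "[.5314,-.0374,.21]"; python3 - <<'E'
from h import *
im=camera("side")[:,:,::-1]; a=cv2.resize(im[50:180,220:380],None,fx=5,fy=4.6,interpolation=cv2.INTER_CUBIC)
cv2.imwrite("pics/s3.png",a)
p=np.array(get_obs()["position"])
print(proj("side",p),proj("side",p-[0,0,.092]))
E
```

```text
t 3.5833 pos [ 0.51  -0.304  0.208] x [ 0.412 -0.911 -0.002] y [-0.911 -0.412  0.001] z [-0.002  0.002 -1.   ] grip 0.016990374517393193 F [ 0.468  0.723 -0.623] q [-0.725  0.503  1.527 -0.     1.115  0.421]
[.5314,-.0374,.21] offset cm [-23.4  -12.91  -0.13] 26.7
[293.31011629 112.18774592] [294.23661233 140.76881535]
```

View pics/s3.png

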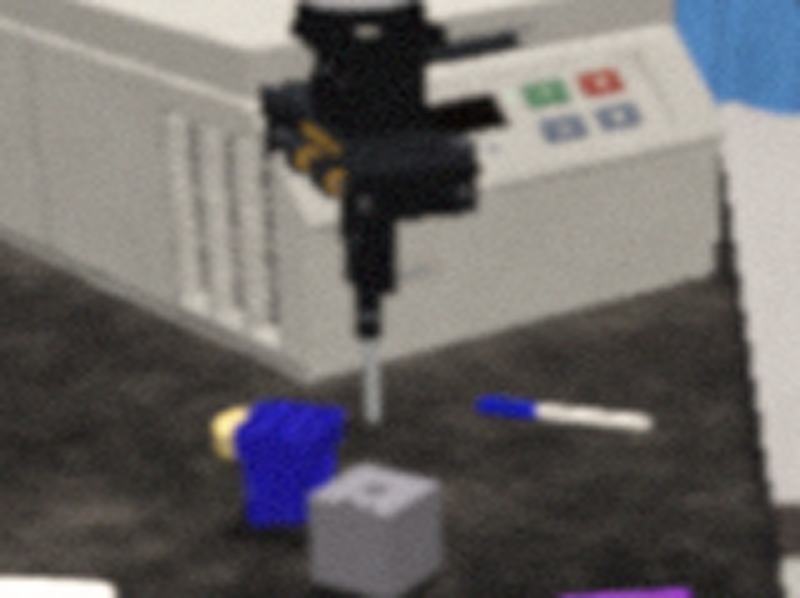

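The stylus hangs straight, its tip at crop (373,423) above the hole at (375,490). Moving over rocker 3.

drive_tool([
  {"offset":[-2,-1.1,0],"delta_rot":[0,0,0],"jaw":1.2},
  {"offset":[-5,-2.8,0],"delta_rot":[0,0,0],"jaw":1.2},
  {"offset":[-8.3,-4.6,0],"delta_rot":[0,0,0],"jaw":1.2},
  {"offset":[-11.7,-6.5,0],"delta_rot":[0,0,0],"jaw":1.2},
  {"offset":[-15,-8.3,0],"delta_rot":[0,0,0],"jaw":1.2},
  {"offset":[-18.3,-10.1,0],"delta_rot":[0,0,0],"jaw":1.2},
  {"offset":[-21.2,-11.7,0],"delta_rot":[0,0,0],"jaw":1.2},
  {"offset":[-23.4,-12.9,0],"delta_rot":[0,0,0],"jaw":1.2},
])

```text
time: 4.3
position: [0.5305, -0.035, 0.2077]
tool_rot: [0.841, -0.542, -0.002, 0.0]
ft_force: [0.6, -0.7, -0.6]
grip_width: 0.0176
```

drive_tool([
  {"offset":[0,0,0.8],"delta_rot":[0,0,0],"jaw":1.2},
  {"offset":[0,0,1.8],"delta_rot":[0,0,0],"jaw":1.2},
  {"offset":[0,0,2.7],"delta_rot":[0,0,0],"jaw":1.2},
  {"offset":[0,0,3.1],"delta_rot":[0,0,0],"jaw":1.2},
  {"offset":[0,0,3.2],"delta_rot":[0,0,0],"jaw":1.2},
  {"offset":[0,0,3.2],"delta_rot":[0,0,0],"jaw":1.2},
  {"offset":[0,0,3.2],"delta_rot":[0,0,0],"jaw":1.2},
  {"offset":[0,0,3.2],"delta_rot":[0,0,0],"jaw":1.2},
])

```text
time: 4.97
position: [0.5324, -0.0388, 0.1779]
tool_rot: [0.84, -0.543, 0.0, -0.0]
ft_force: [0.3, -0.1, -0.5]
grip_width: 0.0172
```

```bash
python3 go.py "[.5314,-.0374,.156]"; python3 - <<'E'
from h import *
im=camera("side")[:,:,::-1].copy(); a=cv2.resize(im[120:260,220:340],None,fx=6,fy=4.2,interpolation=cv2.INTER_CUBIC)
cv2.imwrite("pics/s4.png",a)
p=np.array(get_obs()["position"])
print(proj("side",p-[0,0,.092]))
im=camera("top")[:,:,::-1].copy(); cv2.imwrite("pics/t4.png",cv2.resize(im[130:250,260:420],None,fx=5,fy=5,interpolation=cv2.INTER_CUBIC))
E
```

```text
t 4.9667 pos [ 0.532 -0.039  0.178] x [ 0.411 -0.912  0.001] y [-0.912 -0.411 -0.001] z [ 0.001 -0.    -1.   ] grip 0.017206123135879773 F [ 0.322 -0.089 -0.507] q [-0.282  0.466  1.708 -0.     0.966  0.865]
[.5314,-.0374,.156] offset cm [-0.17  0.03  2.19] 2.2
[275.71269388 191.41734328]
```

View pics/s4.png

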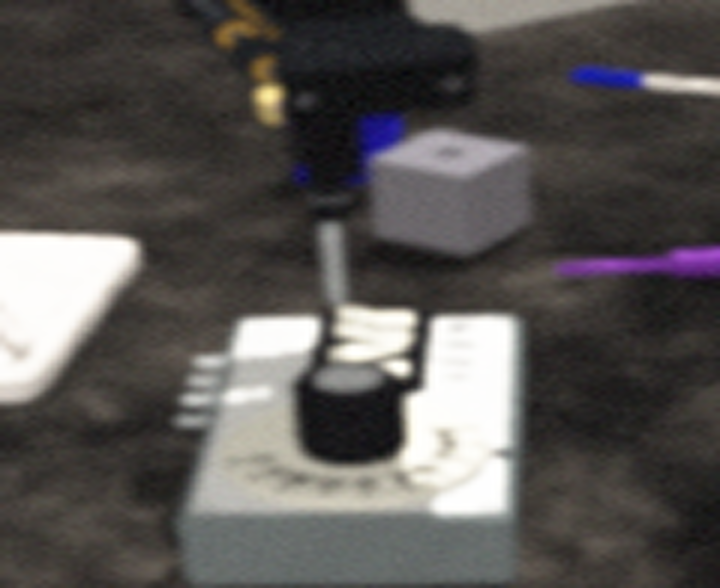

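View pics/t4.png

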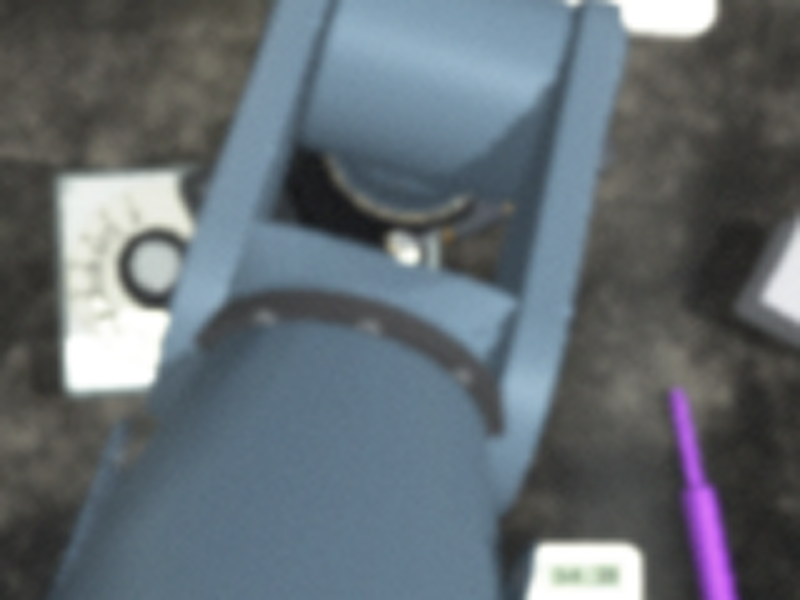

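```bash
python3 - <<'E'
from h import *
U=np.array([.5142,.0324]);y=np.radians(3.77);R=np.array([[np.cos(y),-np.sin(y)],[np.sin(y),np.cos(y)]])
f=lambda a,b,z:(proj("side",[*(U+R@[a,b]),z])-[220,120])*[6,4.2]
for k,b in((1,-.0308),(2,-.0508),(3,-.0708),(4,-.0908)): print(k,"far",f(.0165,b,.0615 if k==2 else .069).round(),"near",f(-.0155,b,.069 if k==2 else .0615).round())
print("bezel",[f(a,b,.061).round().tolist() for a in(.0267,-.0253) for b in(-.0158,-.1058)])
print("target",f(.0125,-.0708,.069).round())
b=cv2.imread("pics/s4.png")[290:420,290:450]; cv2.imwrite("pics/s4z.png",cv2.resize(b,None,fx=4,fy=4,interpolation=cv2.INTER_CUBIC))
E
```

```text
1 far [322. 358.] near [398. 368.]
2 far [327. 352.] near [400. 341.]
3 far [329. 325.] near [403. 335.]
4 far [333. 309.] near [405. 318.]
bezel [[296.0, 383.0], [313.0, 308.0], [420.0, 382.0], [429.0, 307.0]]
target [338. 325.]
```

View pics/s4z.png

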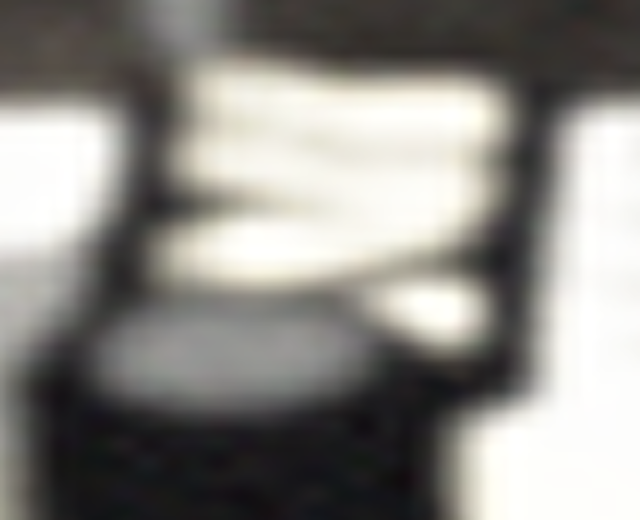

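The predicted rocker 3 position agrees with the view: its far end at crop (335,331), and the tip lands there. Pressing down, step by step.

drive_tool([
  {"offset":[-0.1,0,0.5],"delta_rot":[0,0,0],"jaw":1.2},
  {"offset":[-0.2,0,1.0],"delta_rot":[0,0,0],"jaw":1.2},
  {"offset":[-0.2,0,1.4],"delta_rot":[0,0,0],"jaw":1.2},
  {"offset":[-0.2,0,1.7],"delta_rot":[0,0,0],"jaw":1.2},
  {"offset":[-0.2,0,1.9],"delta_rot":[0,0,0],"jaw":1.2},
  {"offset":[-0.2,0,2.1],"delta_rot":[0,0,0],"jaw":1.2},
  {"offset":[-0.2,0,2.2],"delta_rot":[0,0,0],"jaw":1.2},
  {"offset":[-0.2,0,2.2],"delta_rot":[0,0,0],"jaw":1.2},
])

```text
time: 5.73
position: [0.5312, -0.0363, 0.156]
tool_rot: [0.84, -0.542, -0.0, 0.0]
ft_force: [-0.9, 0.4, 5.9]
grip_width: 0.017
```

```bash
python3 go.py "[.5314,-.0374,.156]"; python3 - <<'E'
from h import *
im=camera("side")[:,:,::-1].copy(); a=cv2.resize(im[170:220,260:310],None,fx=12,fy=12,interpolation=cv2.INTER_CUBIC)
cv2.imwrite("pics/s5.png",a)
E
```

```text
t 5.7333 pos [ 0.531 -0.036  0.156] x [ 0.412 -0.911 -0.   ] y [-0.911 -0.412  0.   ] z [-0.  0. -1.] grip 0.017030823261514363 F [-0.87   0.361  5.86 ] q [-0.278  0.497  1.731 -0.     0.914  0.868]
[.5314,-.0374,.156] offset cm [0.11 0.03 0.  ] 0.1
```

View pics/s5.png

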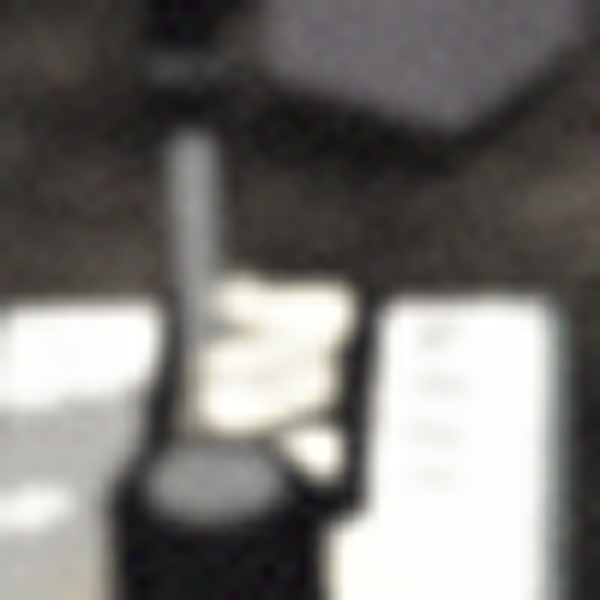

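Force 5.9 N at the expected depth. Lifting to look.

drive_tool([
  {"offset":[0,0,-0.5],"delta_rot":[0,0,0],"jaw":1.2},
  {"offset":[0,0,-1.5],"delta_rot":[0,0,0],"jaw":1.2},
  {"offset":[0,0,-3],"delta_rot":[0,0,0],"jaw":1.2},
  {"offset":[0,0,-4.5],"delta_rot":[0,0,0],"jaw":1.2},
  {"offset":[0,0,-5.2],"delta_rot":[0,0,0],"jaw":1.2},
  {"offset":[0,0,-5.2],"delta_rot":[0,0,0],"jaw":1.2},
  {"offset":[0,0,-5.2],"delta_rot":[0,0,0],"jaw":1.2},
  {"offset":[0,0,-5.2],"delta_rot":[0,0,0],"jaw":1.2},
])

```text
time: 6.45
position: [0.5306, -0.0362, 0.207]
tool_rot: [0.84, -0.542, -0.001, 0.0]
ft_force: [0.2, -0.4, -0.8]
grip_width: 0.0174
```

```bash
python3 go.py "[.5113,-.3048,.2083]"; python3 - <<'E'
from h import *
im=camera("side")[:,:,::-1].copy(); a=cv2.resize(im[160:220,255:315],None,fx=10,fy=10,interpolation=cv2.INTER_CUBIC)
cv2.imwrite("pics/s6.png",a)
E
```

```text
t 6.45 pos [ 0.531 -0.036  0.207] x [ 0.412 -0.911 -0.001] y [-0.911 -0.412  0.001] z [-0.001  0.    -1.   ] grip 0.017433070855412534 F [ 0.223 -0.421 -0.804] q [-0.278  0.423  1.682 -0.     1.037  0.868]
[.5113,-.3048,.2083] offset cm [23.68 12.83 -0.13] 26.9
```

View pics/s6.png

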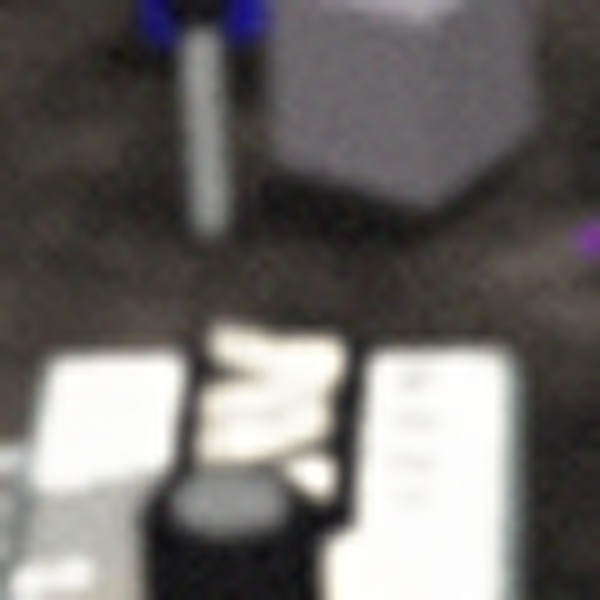

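Rocker 4's far end is still raised (210,340) and rocker 3's far end has dropped: the dark gap moved up to (225,375). Now the stylus goes back.

drive_tool([
  {"offset":[2,1.1,0],"delta_rot":[0,0,0],"jaw":1.2},
  {"offset":[5,2.8,0],"delta_rot":[0,0,0],"jaw":1.2},
  {"offset":[8.3,4.6,0],"delta_rot":[0,0,0],"jaw":1.2},
  {"offset":[11.7,6.5,0],"delta_rot":[0,0,0],"jaw":1.2},
  {"offset":[15,8.3,0],"delta_rot":[0,0,0],"jaw":1.2},
  {"offset":[18.3,10.1,0],"delta_rot":[0,0,0],"jaw":1.2},
  {"offset":[21.4,11.8,0],"delta_rot":[0,0,0],"jaw":1.2},
  {"offset":[23.6,12.9,0],"delta_rot":[0,0,0],"jaw":1.2},
])

```text
time: 7.17
position: [0.51, -0.3077, 0.2065]
tool_rot: [0.84, -0.543, -0.0, 0.0]
ft_force: [0.8, -0.3, -1.3]
grip_width: 0.0173
```

drive_tool([
  {"offset":[0,0,0.7],"delta_rot":[0,0,0],"jaw":1.2},
  {"offset":[0,0,1.6],"delta_rot":[0,0,0],"jaw":1.2},
  {"offset":[0,0,2.5],"delta_rot":[0,0,0],"jaw":1.2},
  {"offset":[0,0,3.2],"delta_rot":[0,0,0],"jaw":1.2},
  {"offset":[0,0,3.6],"delta_rot":[0,0,0],"jaw":1.2},
  {"offset":[0,0,3.8],"delta_rot":[0,0,0],"jaw":1.2},
  {"offset":[0,0,3.8],"delta_rot":[0,0,0],"jaw":1.2},
  {"offset":[0,0,3.8],"delta_rot":[0,0,0],"jaw":1.2},
])

```text
time: 7.83
position: [0.5113, -0.3039, 0.1697]
tool_rot: [0.841, -0.542, 0.0, 0.0]
ft_force: [1.0, 0.3, 0.4]
grip_width: 0.0172
```

```bash
python3 go.py "[.5113,-.3048,.0972]"; python3 - <<'E'
from h import *
im=camera("side")[:,:,::-1].copy(); a=cv2.resize(im[125:185,265:325],None,fx=10,fy=10,interpolation=cv2.INTER_CUBIC)
cv2.imwrite("pics/s7.png",a)
im=camera("top")[:,:,::-1].copy(); cv2.imwrite("pics/t7.png",cv2.resize(im[150:220,260:360],None,fx=8,fy=8,interpolation=cv2.INTER_CUBIC))
E
```

```text
t 7.8333 pos [ 0.511 -0.304  0.17 ] x [ 0.413 -0.911  0.   ] y [-0.911 -0.413 -0.   ] z [ 0. -0. -1.] grip 0.017164682433303567 F [1.039 0.31  0.361] q [-0.724  0.551  1.563  0.     1.028  0.421]
[.5113,-.3048,.0972] offset cm [0.08 0.03 7.25] 7.2
```

View pics/s7.png

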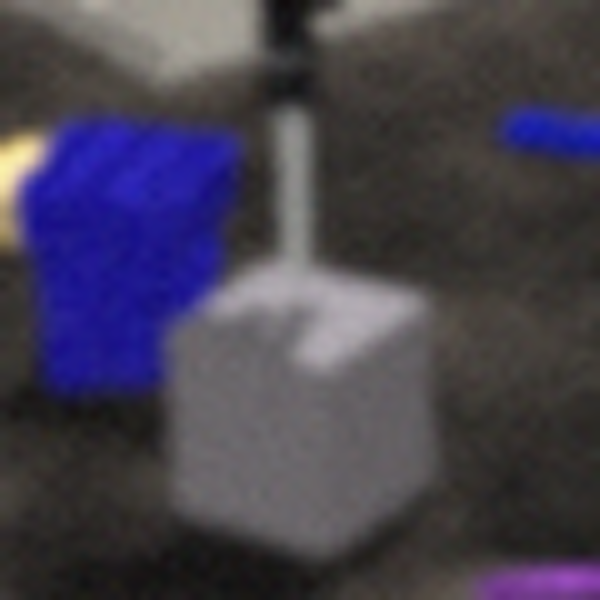

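View pics/t7.png

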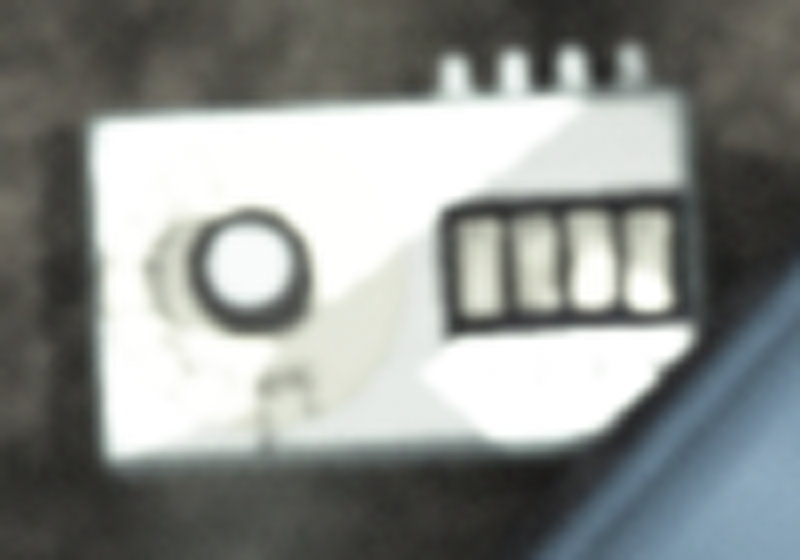

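The tip is over the hole: shaft column 295, hole column 300, which is about 1 mm. The top view shows rockers 2 and 3 alike. Lowering.

drive_tool([
  {"offset":[0,0,0.7],"delta_rot":[0,0,0],"jaw":1.2},
  {"offset":[0,0,1.4],"delta_rot":[0,0,0],"jaw":1.2},
  {"offset":[0,0,2.1],"delta_rot":[0,0,0],"jaw":1.2},
  {"offset":[0,0,2.8],"delta_rot":[0,0,0],"jaw":1.2},
  {"offset":[0,0,3.3],"delta_rot":[0,0,0],"jaw":1.2},
  {"offset":[0,0,3.6],"delta_rot":[0,0,0],"jaw":1.2},
  {"offset":[0,0,3.6],"delta_rot":[0,0,0],"jaw":1.2},
  {"offset":[0,0,3.6],"delta_rot":[0,0,0],"jaw":1.2},
])

```text
time: 8.6
position: [0.5109, -0.3044, 0.1332]
tool_rot: [0.84, -0.542, -0.0, -0.0]
ft_force: [-0.4, -0.3, -1.1]
grip_width: 0.0174
```

```bash
python3 go.py "[.5113,-.3048,.0972]"
```

```text
t 8.6 pos [ 0.511 -0.304  0.133] x [ 0.412 -0.911 -0.   ] y [-0.911 -0.412  0.   ] z [-0.  0. -1.] grip 0.01736771435540209 F [-0.36  -0.34  -1.056] q [-0.725  0.6    1.591  0.     0.95   0.421]
[.5113,-.3048,.0972] offset cm [ 0.05 -0.02  3.6 ] 3.6
```

The tip is in the hole with no contact force. Lowering fully.

drive_tool([
  {"offset":[0,0,0.8],"delta_rot":[0,0,0],"jaw":1.2},
  {"offset":[0,0,1.7],"delta_rot":[0,0,0],"jaw":1.2},
  {"offset":[0,0,2.5],"delta_rot":[0,0,0],"jaw":1.2},
  {"offset":[0,0,3.1],"delta_rot":[0,0,0],"jaw":1.2},
  {"offset":[0,0,3.4],"delta_rot":[0,0,0],"jaw":1.2},
  {"offset":[0,0,3.6],"delta_rot":[0,0,0],"jaw":1.2},
  {"offset":[0,0,3.6],"delta_rot":[0,0,0],"jaw":1.2},
  {"offset":[0,0,3.6],"delta_rot":[0,0,0],"jaw":1.2},
])

```text
time: 9.27
position: [0.5111, -0.3046, 0.0976]
tool_rot: [0.84, -0.542, 0.0, 0.0]
ft_force: [-0.2, -0.1, -0.7]
grip_width: 0.0175
```

drive_tool([
  {"offset":[0,0,0],"delta_rot":[0,0,0],"jaw":2},
  {"offset":[0,0,0],"delta_rot":[0,0,0],"jaw":3},
  {"offset":[0,0,0],"delta_rot":[0,0,0],"jaw":5},
  {"offset":[0,0,0],"delta_rot":[0,0,0],"jaw":5},
  {"offset":[0,0,0],"delta_rot":[0,0,0],"jaw":5},
  {"offset":[0,0,0],"delta_rot":[0,0,0],"jaw":5},
  {"offset":[0,0,0],"delta_rot":[0,0,0],"jaw":5},
  {"offset":[0,0,0],"delta_rot":[0,0,0],"jaw":5},
])

```text
time: 9.93
position: [0.5109, -0.3045, 0.0975]
tool_rot: [0.84, -0.542, 0.0, -0.0]
ft_force: [-0.7, 0.6, -0.3]
grip_width: 0.0491
```

```bash
python3 go.py "[.509,.0812,.21]"
```

```text
t 9.9333 pos [ 0.511 -0.304  0.098] x [ 0.412 -0.911 -0.   ] y [-0.911 -0.412 -0.   ] z [ 0.  0. -1.] grip 0.04907192207222236 F [-0.658  0.576 -0.25 ] q [-0.725  0.652  1.614  0.     0.875  0.421]
[.509,.0812,.21] offset cm [-35.22 -15.72 -11.25] 40.2
```

drive_tool([
  {"offset":[0,0,-1.5],"delta_rot":[0,0,0],"jaw":5},
  {"offset":[0,0,-4.5],"delta_rot":[0,0,0],"jaw":5},
  {"offset":[0,0,-8],"delta_rot":[0,0,0],"jaw":5},
  {"offset":[-1,-0.5,-10.5],"delta_rot":[0,0,0],"jaw":5.5},
  {"offset":[-4,-1.8,-11.2],"delta_rot":[0,0,0],"jaw":6.2},
  {"offset":[-7.5,-3.3,-11.2],"delta_rot":[0,0,0],"jaw":6.4},
  {"offset":[-11,-4.9,-11.2],"delta_rot":[0,0,0],"jaw":6.4},
  {"offset":[-14,-6.2,-11.2],"delta_rot":[0,0,0],"jaw":6.4},
])

```text
time: 10.6
position: [0.5092, -0.1493, 0.21]
tool_rot: [0.84, -0.542, 0.0, -0.0]
ft_force: [1.1, 1.0, -0.6]
grip_width: 0.0632
```

drive_tool([
  {"offset":[-3,-1.4,0],"delta_rot":[0,0,0],"jaw":6.4},
  {"offset":[-6.5,-2.9,0],"delta_rot":[0,0,0],"jaw":6.4},
  {"offset":[-10,-4.5,0],"delta_rot":[0,0,0],"jaw":6.4},
  {"offset":[-13.5,-6,0],"delta_rot":[0,0,0],"jaw":6.4},
  {"offset":[-17,-7.6,0],"delta_rot":[0,0,0],"jaw":6.4},
  {"offset":[-20,-9,0],"delta_rot":[0,0,0],"jaw":6.4},
  {"offset":[-21.2,-9.5,0],"delta_rot":[0,0,0],"jaw":6.4},
  {"offset":[-21.2,-9.5,0],"delta_rot":[0,0,0],"jaw":6.4},
])

```text
time: 11.27
position: [0.5082, 0.0841, 0.2096]
tool_rot: [0.842, -0.54, -0.0, -0.0]
ft_force: [0.0, 0.2, -0.1]
grip_width: 0.0642
```

```bash
python3 go.py "[.509,.0812,.069]"; python3 - <<'E'
from h import *
im=camera("side")[:,:,::-1].copy(); a=cv2.resize(im[110:250,220:340],None,fx=5,fy=4.2,interpolation=cv2.INTER_CUBIC)
cv2.imwrite("pics/s8.png",a)
p=np.array(get_obs()["position"]);print(proj("side",p))
im=camera("top")[:,:,::-1].copy(); cv2.imwrite("pics/t8.png",cv2.resize(im[130:250,260:460],None,fx=4,fy=4,interpolation=cv2.INTER_CUBIC))
E
```

```text
t 11.2667 pos [0.508 0.084 0.21 ] x [ 0.416 -0.909 -0.001] y [-0.909 -0.416 -0.   ] z [-0.     0.001 -1.   ] grip 0.06417425364559774 F [ 0.018  0.171 -0.132] q [-0.054  0.398  1.72   0.001  1.024  1.087]
[.509,.0812,.069] offset cm [ 0.31  0.05 14.06] 14.1
[275.95067314 170.36855757]
```

View pics/s8.png

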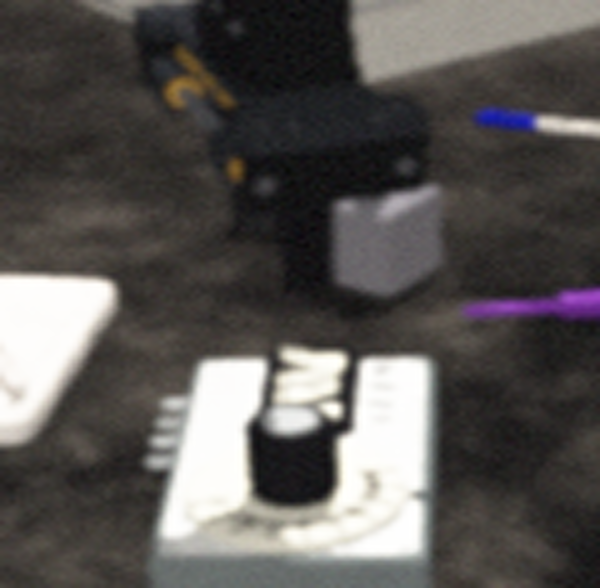

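View pics/t8.png

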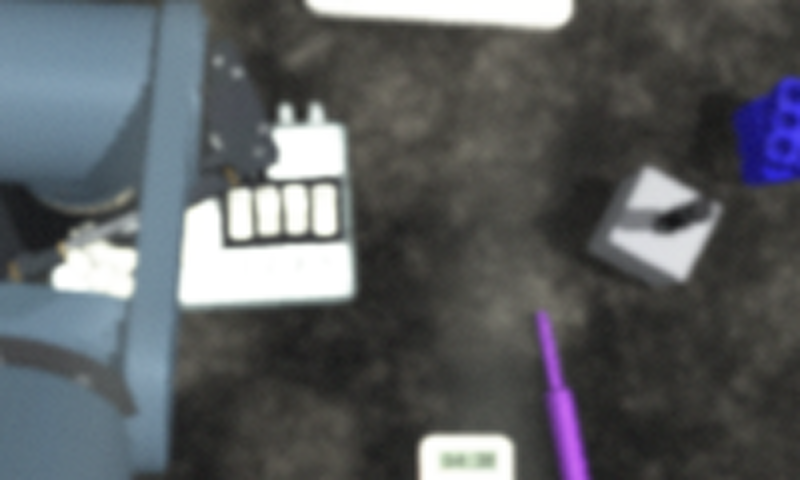

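The stylus stands back in the block exactly as at the start (crop 685,212), and the purple one and the timer lie apart. Descending to just above the sleeve.

drive_tool([
  {"offset":[0,0,1.5],"delta_rot":[0,0,0],"jaw":6.4},
  {"offset":[0,0,4],"delta_rot":[0,0,0],"jaw":6.4},
  {"offset":[0,0,6.5],"delta_rot":[0,0,0],"jaw":6.4},
  {"offset":[0,0,8],"delta_rot":[0,0,0],"jaw":6.4},
  {"offset":[0,0,8.6],"delta_rot":[0,0,0],"jaw":6.4},
  {"offset":[0,0,8.6],"delta_rot":[0,0,0],"jaw":6.4},
  {"offset":[0,0,8.6],"delta_rot":[0,0,0],"jaw":6.4},
  {"offset":[0,0,8.6],"delta_rot":[0,0,0],"jaw":6.4},
])

```text
time: 12.03
position: [0.51, 0.0804, 0.1246]
tool_rot: [0.84, -0.542, 0.001, -0.001]
ft_force: [0.6, -0.1, 0.2]
grip_width: 0.0645
```

```bash
python3 go.py "[.509,.0812,.069]"; python3 - <<'E'
from h import *
im=camera("side")[:,:,::-1].copy(); a=cv2.resize(im[150:260,230:330],None,fx=6,fy=5.4,interpolation=cv2.INTER_CUBIC)
cv2.imwrite("pics/s9.png",a)
p=np.array(get_obs()["position"]);R=np.array([.416,-.909,0]);print([((proj("side",p+s*R*.032)-[230,150])*[6,5.4]).round() for s in(-1,0,1)])
E
```

```text
t 12.0333 pos [0.51  0.08  0.125] x [ 0.411 -0.911  0.001] y [-0.911 -0.411 -0.002] z [ 0.002 -0.    -1.   ] grip 0.06447045228939573 F [ 0.648 -0.07   0.209] q [-0.06   0.529  1.798 -0.     0.812  1.086]
[.509,.0812,.069] offset cm [-0.12  0.07  5.56] 5.6
[array([309., 321.]), array([284., 284.]), array([261., 249.])]
```

View pics/s9.png

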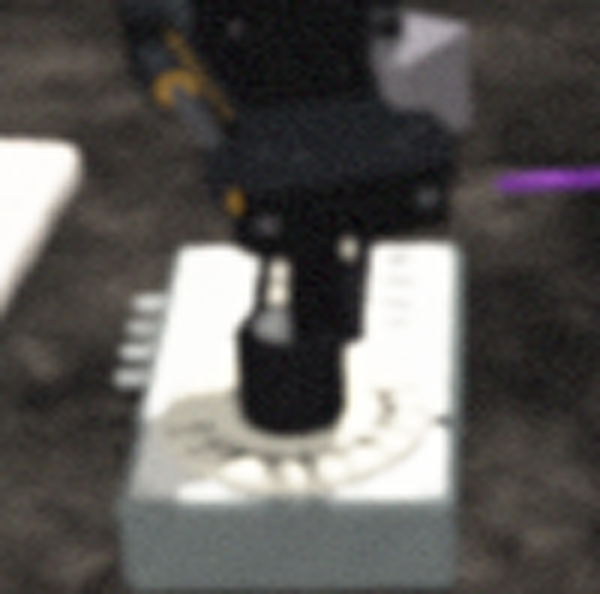

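The near finger (330,340) clears the sleeve rim, columns agree (291 vs 290), and there are 10 mm to spare each side. Descending to 69 mm and closing.

drive_tool([
  {"offset":[-0.1,0.1,1.2],"delta_rot":[0,0,0],"jaw":6.4},
  {"offset":[-0.1,0.1,2.8],"delta_rot":[0,0,0],"jaw":6.4},
  {"offset":[-0.1,0.1,4.2],"delta_rot":[0,0,0],"jaw":6.4},
  {"offset":[-0.1,0.1,5.1],"delta_rot":[0,0,0],"jaw":6.4},
  {"offset":[-0.1,0.1,5.5],"delta_rot":[0,0,0],"jaw":6.4},
  {"offset":[-0.1,0.1,5.5],"delta_rot":[0,0,0],"jaw":6},
  {"offset":[-0.1,0.1,5.5],"delta_rot":[0,0,0],"jaw":5},
  {"offset":[-0.1,0.1,5.5],"delta_rot":[0,0,0],"jaw":4},
], squeeze=35)

```text
time: 12.75
position: [0.5083, 0.0815, 0.0693]
tool_rot: [0.84, -0.542, 0.001, -0.0]
ft_force: [0.6, 0.2, -0.2]
grip_width: 0.0536
```

drive_tool([
  {"offset":[0,0,0],"delta_rot":[0,0,0],"jaw":4},
  {"offset":[0,0,0],"delta_rot":[0,0,0],"jaw":4},
  {"offset":[0,0,0],"delta_rot":[0,0,0],"jaw":4},
  {"offset":[0,0,0],"delta_rot":[0,0,0],"jaw":4},
  {"offset":[0,0,0],"delta_rot":[0,0,0],"jaw":4},
  {"offset":[0,0,0],"delta_rot":[0,0,0],"jaw":4},
  {"offset":[0,0,0],"delta_rot":[0,0,0],"jaw":4},
  {"offset":[0,0,0],"delta_rot":[0,0,0],"jaw":4},
])

```text
time: 13.42
position: [0.5087, 0.0805, 0.0692]
tool_rot: [0.84, -0.542, 0.001, -0.0]
ft_force: [0.5, -4.3, 2.1]
grip_width: 0.0431
```

```bash
python3 go.py "[.509,.0812,.069]"
```

```text
t 13.4167 pos [0.509 0.081 0.069] x [ 0.413 -0.911  0.002] y [-0.911 -0.413 -0.002] z [ 0.002 -0.001 -1.   ] grip 0.043127182794022445 F [ 0.516 -4.272  2.131] q [-0.06   0.626  1.835 -0.002  0.678  1.087]
[.509,.0812,.069] offset cm [-0.05 -0.05  0.02] 0.1
```

Gripped at 43 mm with only 4 N of side load. Turning anticlockwise by 80° in all.

drive_tool([
  {"offset":[0,0,0],"delta_rot":[0,0,-3],"jaw":4},
  {"offset":[0,0,0],"delta_rot":[0,0,-9],"jaw":4},
  {"offset":[0,0,0],"delta_rot":[0,0,-15],"jaw":4},
  {"offset":[0,0,0],"delta_rot":[0,0,-21],"jaw":4},
  {"offset":[0,0,0],"delta_rot":[0,0,-27],"jaw":4},
  {"offset":[0,0,0],"delta_rot":[0,0,-33],"jaw":4},
  {"offset":[0,0,0],"delta_rot":[0,0,-38],"jaw":4},
  {"offset":[0,0,0],"delta_rot":[0,0,-40],"jaw":4},
])

```text
time: 14.08
position: [0.5099, 0.0794, 0.0693]
tool_rot: [0.976, -0.22, 0.003, 0.001]
ft_force: [2.8, -9.4, 1.1]
grip_width: 0.0429
```

```bash
python3 go.py "[.509,.0812,.069]"; python3 -c "
from h import *
print(get_obs()['moment'])"
```

```text
t 14.0833 pos [0.51  0.079 0.069] x [ 0.903 -0.429  0.005] y [-0.429 -0.903  0.001] z [ 0.005 -0.003 -1.   ] grip 0.04285753675482139 F [ 2.831 -9.448  1.061] q [-0.061  0.626  1.834 -0.004  0.677  0.386]
[.509,.0812,.069] offset cm [-0.16 -0.12  0.03] 0.2
[-1.55528334 -0.26145412 -0.13545344]
```

drive_tool([
  {"offset":[0.05,0.1,0],"delta_rot":[0,0,-3],"jaw":4},
  {"offset":[0.05,0.1,0],"delta_rot":[0,0,-9],"jaw":4},
  {"offset":[0.05,0.1,0],"delta_rot":[0,0,-15],"jaw":4},
  {"offset":[0.05,0.1,0],"delta_rot":[0,0,-21],"jaw":4},
  {"offset":[0.05,0.1,0],"delta_rot":[0,0,-27],"jaw":4},
  {"offset":[0.05,0.1,0],"delta_rot":[0,0,-33],"jaw":4},
  {"offset":[0.05,0.1,0],"delta_rot":[0,0,-38],"jaw":4},
  {"offset":[0.05,0.1,0],"delta_rot":[0,0,-40],"jaw":4},
])

```text
time: 14.75
position: [0.5115, 0.0792, 0.0693]
tool_rot: [0.992, 0.127, 0.004, 0.001]
ft_force: [4.8, -4.4, -1.5]
grip_width: 0.043
```

```bash
python3 go.py; python3 - <<'E'
from polar import *
s=camera("side")[:,:,::-1].copy(); cv2.imwrite("pics/s10.png",cv2.resize(s[150:260,230:330],None,fx=6,fy=5.4,interpolation=cv2.INTER_CUBIC))
print(get_obs()['moment'])
E
```

```text
t 14.75 pos [0.511 0.079 0.069] x [0.968 0.251 0.007] y [ 0.251 -0.968  0.003] z [ 0.008 -0.002 -1.   ] grip 0.042999739784116926 F [ 4.847 -4.353 -1.529] q [-0.062  0.626  1.833 -0.002  0.675 -0.315]
[-0.83846555 -0.57938112 -0.04535847]
```

View pics/s10.png

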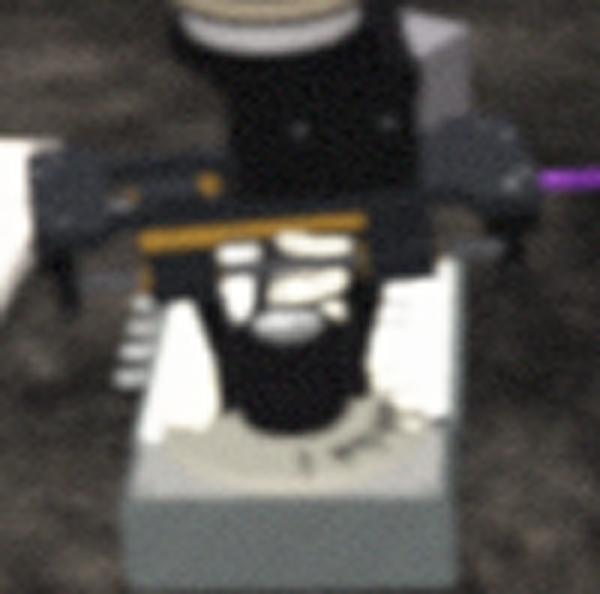

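Turned 80.1°. The lowest number (the 0) now points almost to the unit's left at (305,460), which fits 40 at the index. Releasing.

drive_tool([
  {"offset":[0,0,0],"delta_rot":[0,0,0],"jaw":5},
  {"offset":[0,0,0],"delta_rot":[0,0,0],"jaw":6.2},
  {"offset":[0,0,0],"delta_rot":[0,0,0],"jaw":6.2},
  {"offset":[0,0,0],"delta_rot":[0,0,0],"jaw":6.2},
  {"offset":[0,0,0],"delta_rot":[0,0,0],"jaw":6.2},
  {"offset":[0,0,0],"delta_rot":[0,0,0],"jaw":6.2},
  {"offset":[0,0,-1.5],"delta_rot":[0,0,0],"jaw":6.2},
  {"offset":[0,0,-4],"delta_rot":[0,0,0],"jaw":6.2},
])

```text
time: 15.47
position: [0.5052, 0.0805, 0.1068]
tool_rot: [0.992, 0.125, -0.003, -0.001]
ft_force: [0.1, 0.0, 0.6]
grip_width: 0.0623
```

drive_tool([
  {"offset":[0,0,-2.5],"delta_rot":[0,0,0],"jaw":6.2},
  {"offset":[0,0,-6],"delta_rot":[0,0,0],"jaw":6.2},
  {"offset":[0,0,-9.5],"delta_rot":[0,0,0],"jaw":6.2},
  {"offset":[0,3,-12],"delta_rot":[0,0,0],"jaw":6.2},
  {"offset":[0,6.5,-13],"delta_rot":[0,0,0],"jaw":6.2},
  {"offset":[0,10,-13],"delta_rot":[0,0,0],"jaw":6.2},
  {"offset":[0,13.5,-13],"delta_rot":[0,0,0],"jaw":6.2},
  {"offset":[0,17,-13],"delta_rot":[0,0,0],"jaw":6.2},
])

```text
time: 16.13
position: [0.5496, -0.0855, 0.2391]
tool_rot: [0.992, 0.125, 0.0, 0.0]
ft_force: [0.1, 0.2, -0.6]
grip_width: 0.0618
```

drive_tool([
  {"offset":[0,3.5,0],"delta_rot":[0,0,0],"jaw":6.2},
  {"offset":[0,7,0],"delta_rot":[0,0,0],"jaw":6.2},
  {"offset":[0,10.5,0],"delta_rot":[0,0,0],"jaw":6.2},
  {"offset":[0,13,0],"delta_rot":[0,0,0],"jaw":6.2},
  {"offset":[0,15,0],"delta_rot":[0,0,0],"jaw":6.2},
  {"offset":[0,16,0],"delta_rot":[0,0,0],"jaw":6.2},
  {"offset":[0,16,0],"delta_rot":[0,0,0],"jaw":6.2},
  {"offset":[0,16,0],"delta_rot":[0,0,0],"jaw":6.2},
])

```text
time: 16.8
position: [0.5887, -0.2386, 0.238]
tool_rot: [0.992, 0.125, -0.001, -0.001]
ft_force: [-0.1, 0.2, -0.5]
grip_width: 0.0618
```

```bash
python3 go.py; python3 - <<'E'
from polar import *
s=camera("side")[:,:,::-1].copy();t=camera("top")[:,:,::-1].copy()
cv2.imwrite("pics/s11f.png",s);cv2.imwrite("pics/t11f.png",t)
cv2.imwrite("pics/s11.png",cv2.resize(s[120:270,240:380],None,fx=4,fy=4,interpolation=cv2.INTER_CUBIC))
cv2.imwrite("pics/t11.png",cv2.resize(t[145:265,260:460],None,fx=4,fy=4,interpolation=cv2.INTER_CUBIC))
y=np.radians(3.77);rows=[]
for n,im,c in (("top",t,(.5094,.0812)),("side",s,(.509,.0867))):
    o=polar(im,n,np.array(c),.062,y); g=o.min(2).astype(float)
    lo,hi=np.percentile(g,20),g.max(); rows.append((np.clip((g-lo)/(hi-lo),0,1)**2*255).astype(np.uint8))
cv2.imwrite("pics/pol11.png",np.vstack(rows))
E
```

```text
t 16.8 pos [ 0.589 -0.239  0.238] x [ 0.969  0.247 -0.001] y [ 0.247 -0.969 -0.002] z [-0.001  0.002 -1.   ] grip 0.06183978621866367 F [-0.071  0.179 -0.532] q [-0.561  0.526  1.387  0.001  1.23  -0.811]
```

View pics/s11.png

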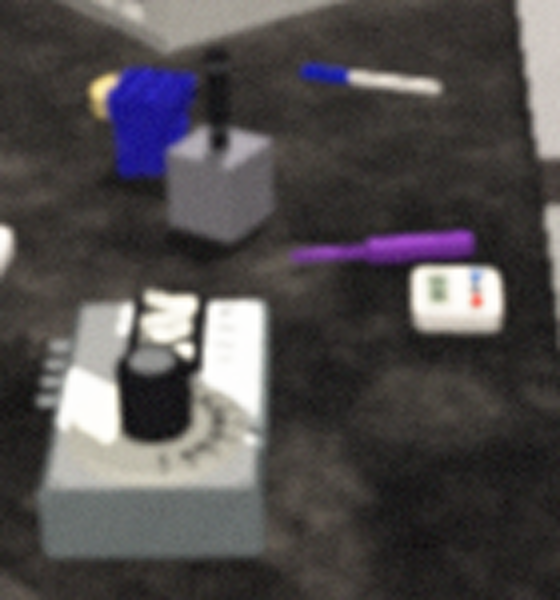

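View pics/t11.png

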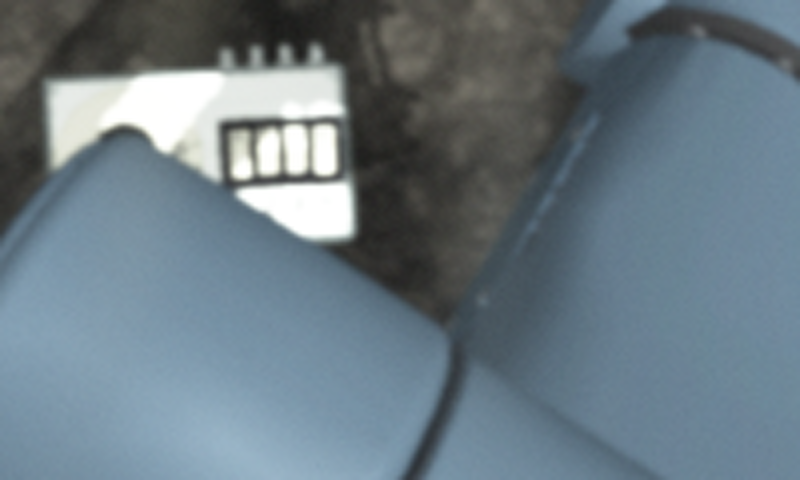

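View pics/pol11.png

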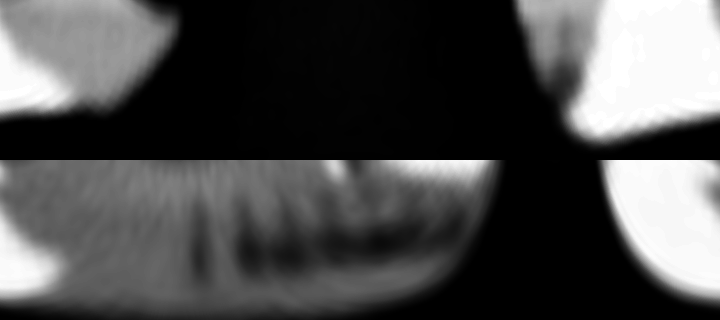

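The side polar view puts the 0 mark at column 200 (-80°) and the top view puts the 90 mark at column 565 (+102°), so the sleeve reads 40. Moving the arm clear for a last look at the rockers.

drive_tool([
  {"offset":[-2.3,1.9,0],"delta_rot":[0,0,0],"jaw":6.2},
  {"offset":[-5,4.2,0],"delta_rot":[0,0,0],"jaw":6.2},
  {"offset":[-8,6.6,0],"delta_rot":[0,0,0],"jaw":6.2},
  {"offset":[-11,9,0],"delta_rot":[0,0,0],"jaw":6.2},
  {"offset":[-14,11.5,0],"delta_rot":[0,0,0],"jaw":6.2},
  {"offset":[-17,14,0],"delta_rot":[0,0,0],"jaw":6.2},
  {"offset":[-20,16.5,0],"delta_rot":[0,0,0],"jaw":6.2},
  {"offset":[-22.5,18.5,0],"delta_rot":[0,0,0],"jaw":6.2},
])

```text
time: 17.57
position: [0.4161, -0.4747, 0.2389]
tool_rot: [0.992, 0.125, -0.0, 0.0]
ft_force: [0.6, -0.8, -0.0]
grip_width: 0.0617
```

drive_tool([
  {"offset":[-2.4,2,0],"delta_rot":[0,0,0],"jaw":6.2},
  {"offset":[-4.4,4.7,0],"delta_rot":[0,0,0],"jaw":6.2},
  {"offset":[-6.3,7,0],"delta_rot":[0,0,0],"jaw":6.2},
  {"offset":[-7.4,8,0],"delta_rot":[0,0,0],"jaw":6.2},
  {"offset":[-7.4,8,0],"delta_rot":[0,0,0],"jaw":6.2},
  {"offset":[-7.4,8,0],"delta_rot":[0,0,0],"jaw":6.2},
  {"offset":[-7.4,8,0],"delta_rot":[0,0,0],"jaw":6.2},
  {"offset":[-7.4,8,0],"delta_rot":[0,0,0],"jaw":6.2},
])

```text
time: 18.23
position: [0.3666, -0.5679, 0.2386]
tool_rot: [0.992, 0.126, 0.0, -0.001]
ft_force: [0.2, 0.1, -0.0]
grip_width: 0.0622
```

```bash
python3 go.py; python3 - <<'E'
from polar import *
s=camera("side")[:,:,::-1].copy();t=camera("top")[:,:,::-1].copy()
cv2.imwrite("pics/t12f.png",t)
s0=cv2.imread("pics/side0.png");t0=cv2.imread("pics/top0.png")
z=lambda im,a,b,c,d,f:cv2.resize(im[a:b,c:d],None,fx=f,fy=f,interpolation=cv2.INTER_CUBIC)
cv2.imwrite("pics/cmp_s.png",np.hstack([z(s0,180,220,260,310,8),z(s,180,220,260,310,8)]))
dk=lambda im:cv2.convertScaleAbs(im,alpha=1.8,beta=-200)
cv2.imwrite("pics/cmp_t.png",np.vstack([np.hstack([z(dk(t0),170,196,312,348,11),z(dk(t),170,196,312,348,11)])]))
o=polar(t,"top",np.array((.5094,.0812)),.062,np.radians(3.77)); g=o.min(2).astype(float)
lo,hi=np.percentile(g,20),g.max(); cv2.imwrite("pics/pol12.png",(np.clip((g-lo)/(hi-lo),0,1)**2*255).astype(np.uint8))
E
```

```text
t 18.2333 pos [ 0.367 -0.568  0.239] x [0.968 0.25  0.   ] y [ 0.25  -0.968 -0.001] z [ 0.     0.001 -1.   ] grip 0.06216498859659525 F [ 0.23   0.147 -0.024] q [-1.163  0.584  1.275  0.001  1.284 -1.416]
```

View pics/cmp_s.png

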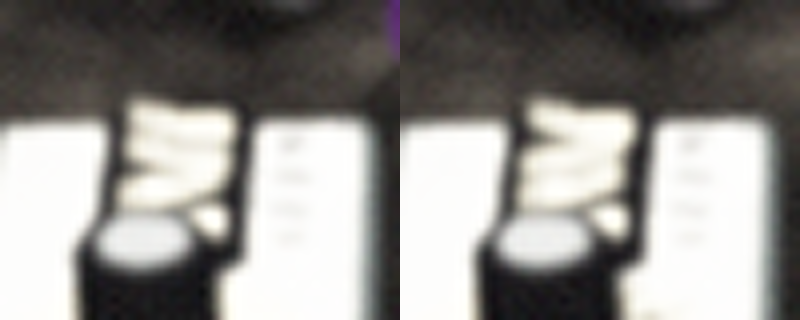

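View pics/cmp_t.png

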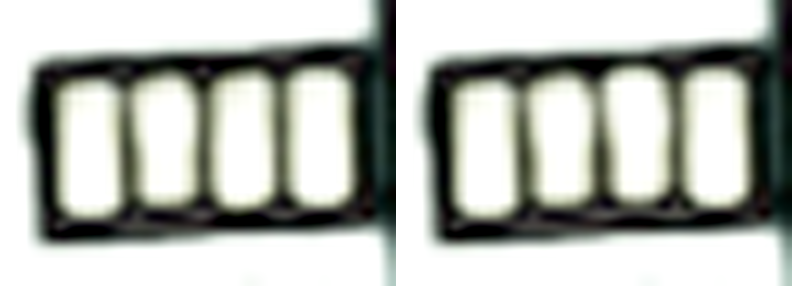

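View pics/pol12.png

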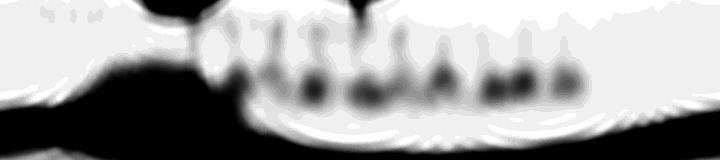

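View pics/t12f.png

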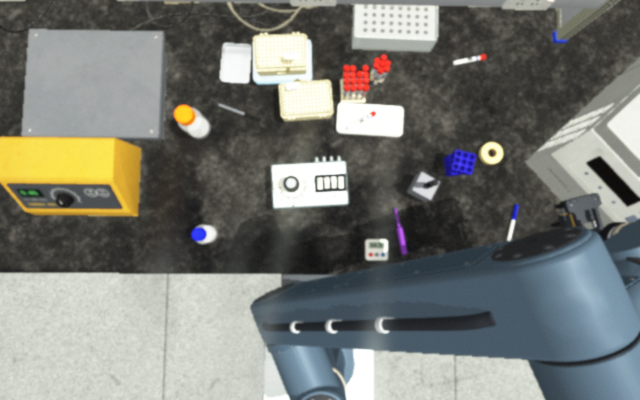

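Rocker 3 now has the same waisted outline as rocker 2, while 1 and 4 are unchanged. The scale ticks end at +101° (the 90) and there is a tick at the index, so it reads 40. Stylus, timer (376,249) and bottle (203,234) are in place, and nothing is in contact with the arm.

```bash
python3 -c "
from rig import *
print(hand_in())"
```

```text
the job is handed in; nothing more can be done
None
```

The job is handed in at about 18 s of the 51 s allowed. The sleeve stands at 40, channel 3 is on, and the stylus is back in its block.

- **Stylus and rocker 3:** I pressed the raised far end of rocker 3 down with the stylus tip, with a force reading of about 5.9 N. The last pictures show rocker 3 with the same outline as rocker 2. Rockers 1, 2 and 4 look as they did at the start.
- **Stylus back in its block:** It went into the hole without contact force. In the pictures after release it stands as it did at the start.
- **Sleeve:** I read it as 80 at the start and turned it 80° anticlockwise. The last scale mark (the 90) now stands about 101° from the index, against 100° expected, which is 40. The numerals were too blurred to read directly, so this rests on the positions of the marks.
- **Bystanders:** The timer and the small bottle look unmoved in the top view.

Two things did not go as expected:
- **Purple look-alike:** It was standing free and toppled early on, without my seeing anything touch it. It now lies beside the timer, and I left it there.
- **Side camera:** It disagreed with the top camera by about 1 pixel, several mm in y. I relied on the top view for positions, and they held when I gripped and placed things.

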